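# Fetch the pine tote and tip the wooden parts into it

## Robot

A 7-joint arm with a two-finger parallel gripper is mounted at the origin on the work surface. World frame = base frame: x ahead of the robot, y to its left, z up, the work surface at z = 0. Lengths are in m, angles in rad, forces in N, time in s.
With the tool pointing down it reaches from about 0.425 to 0.875 m from the base axis. Payload 9.9 kg.
Tool frame: the origin (TCP) lies between the finger pads; the fingertips stand 11 mm ahead of it and the grasp point (between the pads) lies 8 mm behind it; z points along the fingers, y is the line along which they close (so a half turn about z gives the same grasp; the last joint's range is limited). The gripper opens to 85 mm and grips with 20 to 120 N. Pads are 22 mm wide; open, the fingers measure 114 mm over their backs; the gripper's body (76 mm by 85 mm) begins 54 mm behind the grasp point. The pads swing forward as they close: fully open they stand 13 mm farther back than shut.
Start: joints at [1.234, 0.576, 0.025, 1.437, -0.015, 1.129, -0.057], TCP at [0.169, -0.654, 0.242] pointing down, gripper open.
Joint ranges: [-2.76, 2.76], [-0.34, 2.15], [-1.52, 1.57], [0.19, 2.46], [-1.09, 4.23], [0.17, 1.99], [-2.82, 2.82]. Speed limits (rad/s): [2.22, 2.22, 3.01, 3.01, 3.14, 3.14, 3.14].

## Interface

Orientations are given as a 3x3 rotation matrix whose columns are the frame's x, y, z axes.
In Python, from plant import bot gives the robot as it stands. The module is installed in compiled form; this text tells all that it offers.
- The arm moves only by the tool move_arm, never from a script. Its arguments are lists of equal length, an entry for each row: "xyz": the shift along the tool's x, y, z in units of 150 mm (1.0 is 150 mm), a list of three; "delta_rot": the turn, a rotation vector about the tool's x, y, z in units of 90 degrees (1.0 is 90 degrees), a list of three. A call has 1 to 12 rows; each row shifts and turns the commanded pose from where the row before left it, along the tool's axes as they then stand; what a row does not reach is not made up. A row lasts 1/8 s, in which the tool goes at most 62.5 mm and 10.7 degrees, less where a joint would pass 70% of its speed; a pose out of reach is approached as far as the arm can. A call with a number of a shift or a turn outside -1 to 1 is refused whole. A call with a gripper value outside its range is refused whole. "grip" is the opening, from 0 (shut) to 1 (fully open), set as the call begins (left out, the last holds). The fingers move at their own pace and stop on an object; "squeeze" is the grip in N (left out, the last holds). Time passes only in rows, so rows that do not move let the fingers close. It gives the time, the measured TCP pose, the force, the opening and the grip force at its end, in the units of the state.
- bot.sense(): the state, without advancing time (a new reading comes with each control period).
- bot.grab_frame(name): name is "side" or "top"; returns a dict with "image" (480x640x3 uint8, red, green, blue), "z_map" (480x640 float32, m along the optical axis (not along the pixel's ray), 0 where there is no reading), "fx", "fy", "cx", "cy" (pixels), "pose" (4x4, takes a point from camera to world coordinates). Camera axes: x right, y down, z forward; pixel columns grow to the right and rows downward; lengths in m; the calibration is good to about 2 mm. A picture is of the moment at which its call begins.
- bot.hand_in(): hands the job in; it is judged then, once.
Trained networks look in the newest picture that a camera, given by its name, has taken for a name from the list of things; names that differ only in an ending like _2 or _b are one class to them, and where a whole thing is asked for, a point or a joint stands for the part that bears it (a point fixed in the world has none). Each returns a list of dicts, best first, with "confidence" (0 to 1); they miss things now and then, are a little off and sometimes report something else, mostly with a low value. They report only what shows in the picture. A call takes as long as a camera call. They do not tell look-alikes from the thing itself.
- bot.silhouettes(name, camera): "mask" (480x640 bool, what is visible of it) and "extent" ([centre column, centre row, width, height] in pixels, round what is visible of it).
The state is a dict: "time": time; "joint_pos": joint angles; "dq": joint speeds; "tau": joint torques, N m; "ee_pos": TCP position; "orientation": TCP orientation; "contact_force": force on the tool from outside, world axes, zero at the start; "torque": the same for the moment, N m; "gripper_width": finger opening in m; "finger_force": force on a finger pad.
Only numpy, scipy, OpenCV 4.12 (cv2) and the standard library are available. Lean on these libraries where they do the work, as an engineer would, in place of code of your own. Each camera call takes 0.05 s, during which the arm holds its last target. There are 200 camera calls.

## Task

Lift the pine tote out from under the shelf by its dowel handle, keeping it upright, and set it down gently in the middle of the cork mat. Then pick the steel scoop up by its handle and tip its four wooden parts into the tote, and put the empty scoop back down flat on the bench. Leave the jar, the mug and the sanding block where they are.

Things in the scene. Friction and masses are not known exactly. Their poses are not given: they have to be found in the camera images.
- tote: open pine carry tote, 150 mm (its x) by 210 mm (its y), 0.55 kg. Origin: centre of its underside. Long side walls (x = +-75 mm, 8 mm thick) are 70 mm high; gable ends (y = +-99 mm, 12 mm thick) rise to 155 mm and narrow to 50 mm; inner floor 8 mm up. It stands half under the shelf, its y about along that edge.
- tote_handle (a point): middle of the tote's dowel handle: an 18 mm round bar along the tote's y between the gables (186 mm clear), 140 mm above the tote's underside, over its middle
- shelf: fixed plywood riser shelf. Origin: on the bench below the middle of its front edge; x points from the front into the shelf, y along the edge. Board: x 0 to 200, y +-165, underside 235, top 253 mm up, stock on it to 345 mm; legs at y = +-157, x 130 to 190 mm. The tote's handle is only 10 to 26 mm in front of the edge: a gripper coming straight down meets the board.
- mat_top (a point): centre of the top of the fixed square cork mat, 230 by 230 mm, 5 mm thick
- scoop: sheet-steel scoop lying on the bench, 0.3 kg. Origin: centre of the underside of its pan, z up. Pan 110 mm (its x) by 90 mm (its y), floor 4 mm thick, 3 mm side walls 28 mm high, back wall 36 mm high at x = -55 mm; the front (x = +55 mm) is open.
- scoop_grip (a point): middle of the scoop's wooden handle, 109 mm behind the scoop's origin (-x) and 40 mm above its underside; the handle is 18 mm wide (along the scoop's y), 20 mm high, 105 mm long, and runs back from the back wall, rising 12 degrees
- scoop_lip (a point): middle of the scoop's open front edge, on the pan's floor
- block1: wooden block 24 x 24 x 22 mm lying in the scoop; origin: centre of its underside
- block2: wooden block 24 x 24 x 22 mm lying in the scoop; origin: centre of its underside
- wheel1: wooden toy wheel, 30 mm across, 16 mm thick, lying flat in the scoop; origin: centre of its underside
- wheel2: wooden toy wheel, 30 mm across, 16 mm thick, lying flat in the scoop; origin: centre of its underside
- jar: bystander: amber jar 60 mm across, 75 mm high; origin: centre of its underside
- cup: bystander: white mug 72 mm across, 85 mm high; origin: centre of its underside
- sander: bystander: cork sanding block 70 x 45 x 32 mm; origin: centre of its underside
- mat: the same cork mat; origin: centre of its underside
Things that resemble listed ones, but are neither listed nor needed, are in the scene too. There is more than one size of the scoop; the one meant has the size given above.

How it is judged:
By the outcome, as a careful person would: the job done as asked, in the order asked, and still so for the second after the job is handed in, with the robot touching nothing.
It also fails if it takes over 67 s, if anything falls off the work surface, if the arm or the gripper's body presses on something with over 40 N, if the wrist force passes 120 N, or if a joint passes its speed limit or range.

## Working session

There is one attempt and no reset: what is moved stays moved. The work goes in short steps, Python scripts to look and compute and a tool call to move; the robot and the scene stay as the last step left them, time stands still between calls to the robot, and variables do not carry over. Pictures are saved under pics/ and viewed, at most 11 in all, crops included, and the job is handed in when it is done.

Besides the shell and the picture viewer there is one more tool, called after "Request:" as name(argument=value, ...), one argument or row to a line, values as JSON. move_arm: Moves the arm, as the interface text tells. Shifts and turns lie within -1 to 1; 1 stands for 150 mm of shift or 90 degrees of turn. Its arguments: {"type":"object","properties":{"xyz":{"type":"array"},"delta_rot":{"type":"array"},"grip":{"type":"number"},"squeeze":{"type":"number"}},"required":["xyz","delta_rot"]}

```bash
mkdir -p pics; cat > h.py <<'E'
import numpy as np, cv2
from plant import bot
def pts(f):
    z=f["z_map"]; v,u=np.mgrid[:480,:640]
    P=np.stack([(u-f["cx"])/f["fx"]*z,(v-f["cy"])/f["fy"]*z,z],-1)
    T=np.array(f["pose"]); return P@T[:3,:3].T+T[:3,3]
def save(f,n,box=None,s=1):
    im=f["image"][...,::-1]
    if box: im=im[box[1]:box[3],box[0]:box[2]]
    cv2.imwrite(f"pics/{n}.png",cv2.resize(im,None,fx=s,fy=s))
E
python3 - <<'E'
from h import *
np.set_printoptions(precision=3,suppress=True)
s=bot.sense(); print(s["time"],s["ee_pos"],s["orientation"],s["gripper_width"])
for c in ("top","side"):
    f=bot.grab_frame(c); save(f,c+"0"); print(c,np.array(f["pose"]),f["fx"]); P=pts(f); np.savez(c+"0",P=P,im=f["image"],z=f["z_map"])
    for n in ("tote","tote_handle","shelf","mat","scoop","scoop_grip","block1","wheel1","jar","cup","sander"):
        for d in bot.silhouettes(n,c):
            m=d["mask"]&(f["z_map"]>0)
            print(n,round(d["confidence"],2),np.round(d["extent"]),np.median(P[m],0) if m.any() else "")
E
```

```text
0.0 [ 0.169 -0.653  0.241] [[ 0.968  0.25  -0.001]
 [ 0.25  -0.968  0.002]
 [-0.    -0.002 -1.   ]] 0.08539406975360925
top [[ 0.019 -0.985  0.173  0.364]
 [-1.    -0.014  0.025 -0.085]
 [-0.022 -0.174 -0.985  1.284]
 [ 0.     0.     0.     1.   ]] 512.9424551277899
tote 0.58 [156. 261. 112.  98.] [0.536 0.336 0.028]
tote_handle 0.9 [157. 260. 115. 103.] [0.537 0.336 0.027]
tote_handle 0.5 [425. 276.  71.  78.] [ 0.535 -0.331  0.006]
tote_handle 0.19 [109. 194. 179. 154.] [0.649 0.366 0.255]
shelf 0.82 [108. 191. 181. 153.] [0.65  0.366 0.255]
mat 0.63 [297. 259. 103. 107.] [ 0.55  -0.021  0.005]
scoop 0.84 [427. 189.  52.  40.] [ 0.749 -0.328  0.004]
scoop 0.74 [492. 231.  58.  41.] [ 0.628 -0.491  0.004]
scoop 0.64 [423. 277.  66.  85.] [ 0.535 -0.331  0.006]
scoop_grip 0.81 [424. 276.  67.  84.] [ 0.534 -0.332  0.007]
scoop_grip 0.71 [494. 231.  60.  40.] [ 0.63  -0.491  0.004]
scoop_grip 0.61 [109. 192. 180. 154.] [0.649 0.365 0.255]
scoop_grip 0.6 [425. 187.  55.  39.] [ 0.748 -0.328  0.004]
block1 0.62 [416. 275.  10.  11.] [ 0.515 -0.309  0.026]
block1 0.48 [432. 264.  13.  13
[... 878 characters left out ...]
] [ 0.748 -0.329  0.004]
scoop_grip 0.89 [410. 461.  44.  38.] [ 0.64  -0.475  0.003]
scoop_grip 0.86 [315. 397. 118.  93.] [ 0.527 -0.339  0.019]
block1 0.75 [329. 403.  17.  19.] [ 0.542 -0.351  0.025]
block1 0.6 [311. 388.  16.  22.] [ 0.516 -0.314  0.025]
block1 0.46 [328. 370.  16.  21.] [ 0.556 -0.292  0.019]
wheel1 0.64 [345. 389.  20.  20.] [ 0.577 -0.331  0.02 ]
wheel1 0.55 [330. 373.  17.  26.] [ 0.557 -0.292  0.019]
jar 0.87 [409. 283.  34.  47.] [ 0.751 -0.165  0.055]
jar 0.64 [219. 310.  38.  38.] [ 0.381 -0.114  0.031]
cup 0.64 [314. 395. 117.  93.] [ 0.529 -0.338  0.018]
cup 0.63 [386. 224.  44.  52.] [0.76  0.009 0.055]
sander 0.58 [218. 309.  44.  34.] [ 0.382 -0.113  0.031]
```

View pics/top0.png

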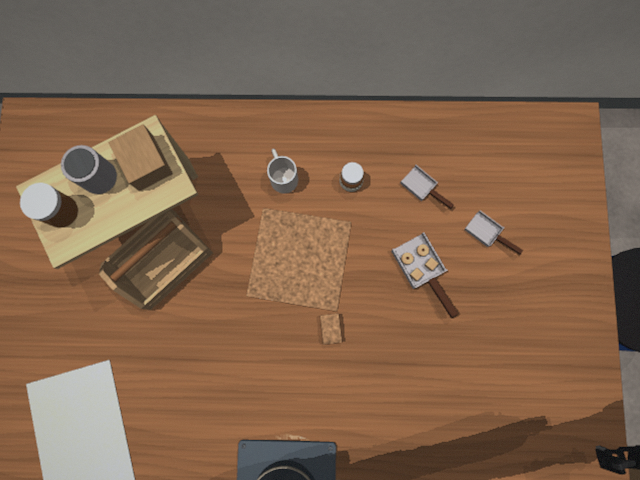

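View pics/side0.png

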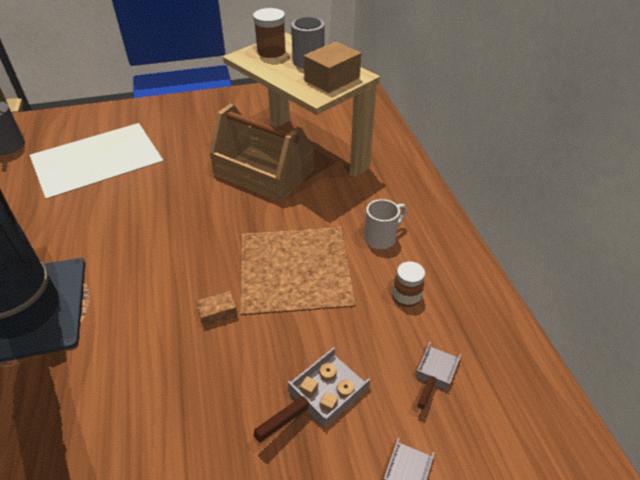

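The top picture shows the one tote at (156,261), under the shelf edge that runs from (52,262) to (195,190). The mat is at (298,259). Three things could be the scoop: (423,277), which is large and holds the four parts, and two smaller empty ones at (427,189) and (492,231). The side picture shows the same scoops at (315,395), (440,375) and (410,461). I choose the large filled one; I'll check its size along with the poses and take one close crop.

```bash
python3 - <<'E'
from h import *
np.set_printoptions(precision=4,suppress=True)
D={c:np.load(c+"0.npz") for c in("top","side")}
def line(Q):
    vx,vy,x,y=cv2.fitLine(Q[:,:2].astype(np.float32),cv2.DIST_HUBER,0,.01,.01).ravel(); d=np.array([vx,vy]); t=(Q[:,:2]-[x,y])@d
    return np.array([x,y]),d,t.min(),t.max()
for c in D:
    P=D[c]["P"].reshape(-1,3); im=D[c]["im"].reshape(-1,3).astype(int)
    print(c)
    box=lambda a,b,e,f,g,h:(P[:,0]>a)&(P[:,0]<b)&(P[:,1]>e)&(P[:,1]<f)&(P[:,2]>g)&(P[:,2]<h)
    # mat: cork
    m=box(.4,.7,-.17,.12,.0025,.012); Q=P[m]; r=cv2.minAreaRect((Q[:,:2]*1000).astype(np.float32)); print("mat",m.sum(),r,np.median(Q[:,2]))
    b=box(.4,.75,.2,.5,.225,.275)
    Q=P[box(.45,.95,.1,.6,.24,.262)]; r=cv2.minAreaRect((Q[:,:2]*1000).astype(np.float32)); print("shelf",r,np.median(Q[:,2]))
    Q=P[box(.42,.68,.2,.48,.12,.165)]; 
    print("tote hi",len(Q),cv2.minAreaRect((Q[:,:2]*1000).astype(np.float32)),Q[:,2].max())
    m=box(.42,.68,.2,.48,.125,.158)&(im[:,0]<im[:,0].mean()); 
    Q=P[box(.40,.7,.15,.5,.062,.076)]; print("wall",len(Q),cv2.minAreaRect((Q[:,:2]*1000).astype(np.float32)))
    Q=P[box(.40,.65,-.45,-.25,.006,.06)]; print("scoop",len(Q),cv2.minAreaRect((Q[:,:2]*1000).astype(np.float32)))
    Q=P[box(.40,.65,-.48,-.24,.032,.08)]; print("scoop handle",len(Q),line(Q),Q[:,2].max())
    for n,(x0,x1,y0,y1) in dict(s1=(.70,.80,-.38,-.27),s2=(.57,.69,-.55,-.44)).items():
        Q=P[box(x0,x1,y0,y1,.003,.06)]; print(n,cv2.minAreaRect((Q[:,:2]*1000).astype(np.float32)))
a=D["top"]["im"][205:330,370:470]; b=D["top"]["im"][205:325,90:215]
a=cv2.resize(a,(384,480)); b=cv2.resize(b,(400,480)); cv2.imwrite("pics/crop.png",np.hstack([a,b])[...,::-1])
for lo,hi,u0,v0,u1,v1 in [(0,0,90,205,215,325)]:
    P=D["top"]["P"][v0:v1:8,u0:u1:8]; print((P[...,2]*1000).round().astype(int))
E
```

```text
top
mat 7322 ((550.0374755859375, -24.680435180664062), (299.5360412597656, 289.0754699707031), 0.2014678716659546) 0.005107793121944648
shelf ((655.5607299804688, 378.45916748046875), (202.28756713867188, 331.67657470703125), 29.985776901245117) 0.25275689399714796
tote hi 1191 ((542.5697021484375, 326.5365905761719), (90.3010482788086, 216.23863220214844), 44.68667984008789) 0.16199611958693527
wall 710 ((543.9754638671875, 327.9717712402344), (152.64132690429688, 210.68663024902344), 44.385963439941406)
scoop 1370 ((529.6995239257812, -349.2070617675781), (198.43017578125, 240.4492950439453), 89.3989486694336)
scoop handle 418 (array([ 0.464 , -0.3631], dtype=float32), array([0.8836, 0.4682], dtype=float32), np.float64(-0.060381177830275745), np.float64(0.13331020457359172)) 0.0637519661627659
s1 ((748.798095703125, -325.24285888671875), (108.4203872680664, 97.18096923828125), 89.9343032836914)
s2 ((630.1268920898438, -494.8281555175781), (118.91407012939453, 109.18885803222656), 0.48786938190460205)
side
mat 8772 ((549.8959350585938, -24.990386962890625), (289.36572265625, 299.87
[... 1235 characters left out ...]
 148   8   6   8 117  -5  -1]
 [254 251   3   1  69  53  17 148 148   6   7   3   4   8  87  -2]
 [  0   4   1  69  51  12 149 144   8   9   7   4   7   5  64  17]
 [ -2   2  69  46  12 150 147   5  10   8   7   6   8  67  17   3]
 [  1   0 121  62 147 138   0  10   5   3   7   7  58   8   0   1]
 [  1  -1 159 142  53   9   7   8   7   5  10  61   7  -1  -5  -1]
 [  1   1   3 155 107  44   7   6   4   1  52   3   2   2  -3  -3]
 [  3  -3  -5   1 133 104  36   9  69  45   1   1   4   2   3  -4]
 [ -3  -2   0  -3  -1 106  95  69  36   3   1  -4   0  -1   2  -1]
 [  3  -2   0  -3   0   2   2  33   4   2  -2   0   0   5  -7   1]
 [ -1   2  -3   2   5  -4  -1  -4   0   3   3  -3   0   1  -5   1]]
```

View pics/crop.png

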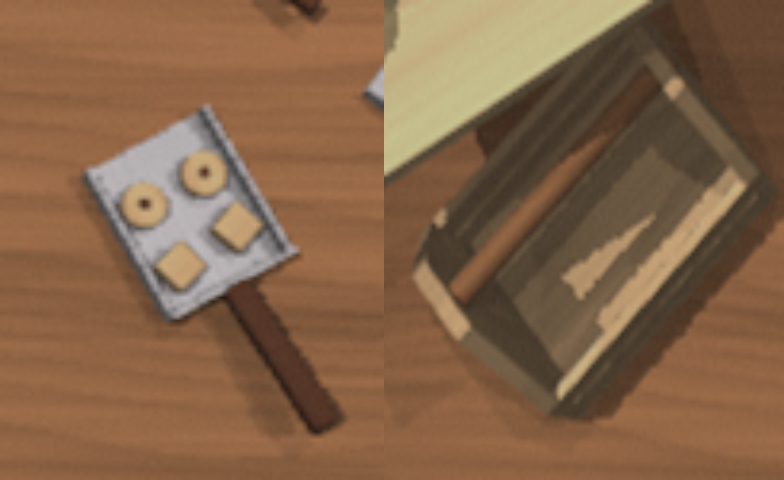

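The crop shows the scoop on the left, with two wheels near the open lip, two blocks near the back wall and the dark handle running to the lower right. The tote is on the right, and its dowel runs diagonally between the gables. The tote sits about 14° off the shelf edge.

```bash
python3 - <<'E'
from h import *
np.set_printoptions(precision=4,suppress=True)
for c in("top","side"):
    D=np.load(c+"0.npz"); P=D["P"]; im=D["im"].astype(int); X,Y,Z=P[...,0],P[...,1],P[...,2]
    hsv=cv2.cvtColor(D["im"],cv2.COLOR_RGB2HSV).astype(int)
    print(c)
    bot.grab_frame(c)
    m=bot.silhouettes("mat",c)[0]["mask"]&(abs(Z-.005)<.012); m=cv2.morphologyEx(m.astype(np.uint8),cv2.MORPH_OPEN,np.ones((5,5)))>0
    print("mat",cv2.minAreaRect((P[m][:,:2]*1000).astype(np.float32)))
    # scoop handle: dark, above bench
    r=(X>.40)&(X<.62)&(Y>-.47)&(Y<-.24)
    h=r&(Z>.03)&(im.max(-1)<110)&(hsv[...,1]>90); Q=P[h]
    l=cv2.fitLine(Q[:,:2].astype(np.float32),cv2.DIST_HUBER,0,.01,.01).ravel(); d=l[:2]*np.sign(l[0]); t=(Q[:,:2]-l[2:])@d
    print("handle",h.sum(),l[2:],np.degrees(np.arctan2(d[1],d[0])),l[2:]+d*np.percentile(t,1),l[2:]+d*np.percentile(t,99)); 
    A=np.polyfit(t,Q[:,2],1); print(" top z slope deg",np.degrees(np.arctan(A[0])),np.polyval(A,0))
    g=r&(hsv[...,1]<60)&(Z>-.01); g=cv2.morphologyEx(g.astype(np.uint8),cv2.MORPH_OPEN,np.ones((3,3)))
    n,lab,st,_=cv2.connectedComponentsWithStats(g); k=1+st[1:,4].argmax(); Q=P[lab==k]; print("pan",st[k],cv2.minAreaRect((Q[:,:2]*1000).astype(np.float32)))
    # bar
    b=(X>.42)&(X<.68)&(Y>.2)&(Y<.45)&(Z>.125)&(Z<.158); Q=P[b]; e=np.array([np.cos(np.radians(44.5)),np.sin(np.radians(44.5))]); p=np.array([-e[1],e[0]])
    s=(Q[:,:2]-[.5445,.3265])@p; q=(Q[:,:2]-[.5445,.3265])@e; k=(abs(s)<.085)&(abs(q)<.02); f=np.polyfit(s[k],q[k],1); print("bar",k.sum(),f, "ztop",np.percentile(Q[k][:,2],90), "s ext",s.min(),s.max())
E
```

```text
top
mat ((553.20703125, -19.230499267578125), (231.07806396484375, 232.8835906982422), 81.77684020996094)
handle 378 [ 0.4561 -0.3671] 29.147411 [ 0.413  -0.3911] [ 0.5011 -0.342 ]
 top z slope deg -11.277193104137913 0.04724992877295654
pan [ 392  234   54   54 1239] ((552.5034790039062, -318.314697265625), (112.60807800292969, 99.28813934326172), 28.325937271118164)
bar 616 [-0.001  -0.0014] ztop 0.15028859459720678 s ext -0.10671314945890055 0.10951998270918703
side
mat ((556.4256591796875, -16.799407958984375), (241.9514617919922, 233.3030548095703), 81.64720153808594)
handle 853 [ 0.461  -0.3715] 30.955816 [ 0.4166 -0.3981] [ 0.5027 -0.3464]
 top z slope deg -10.018444790722542 0.04682112213973698
pan [ 289  349   80   77 2053] ((550.22021484375, -309.4044189453125), (115.31586456298828, 106.1805648803711), 29.69139289855957)
bar 457 [-0.0003 -0.0027] ztop 0.14933654820798445 s ext -0.1098116015743612 0.10684533600303414
```

Request:
move_arm(
  xyz=[
    [0,0,-0.3],
    [0,0,-0.3],
    [0,0,-0.3],
  ],
  delta_rot=[
    [0,0,0],
    [0,0,0],
    [0,0,0],
  ],
)

```text
time: 1.78
ee_pos: [0.1688, -0.6534, 0.3788]
orientation: [[0.968, 0.25, 0.0], [0.25, -0.968, -0.0], [0.0, 0.0, -1.0]]
contact_force: [0.1, -0.4, 0.3]
gripper_width: 0.0854
finger_force: 0.0
```

```bash
cat >> h.py <<'E'
from scipy.spatial.transform import Rotation as Ro
import json,os
np.set_printoptions(precision=4,suppress=True)
def log():
    s=bot.sense(); d=json.load(open("log.json")) if os.path.exists("log.json") else []
    d.append([list(map(float,s["joint_pos"])),list(map(float,s["ee_pos"])),np.array(s["orientation"]).tolist()]); json.dump(d,open("log.json","w")); return s
def tilt(az,th,flip=1):
    """tool z tilted th deg from down towards heading az; tool y = along heading (closing in the vertical plane)"""
    a,t=np.radians(az),np.radians(th); e=np.array([np.cos(a),np.sin(a),0]); k=np.array([0,0,1.])
    z=e*np.sin(t)-k*np.cos(t); y=e*np.cos(t)+k*np.sin(t); return np.column_stack([np.cross(y,z),y,z])
def plan(p,R,wps,dec=2,vmax=.40,wmax=.115):
    """rows through waypoints [(pos,R[,vmax])]"""
    p=np.array(p,float);R=np.array(R,float);X=[];W=[]
    for w in wps:
        q,S=np.array(w[0],float),w[1]; v=w[2] if len(w)>2 else vmax
        n=max(int(np.ceil(np.linalg.norm(q-p)/.15/v-1e-3)),int(np.ceil(np.degrees(Ro.from_matrix(R.T@S).magnitude())/90/wmax-1e-3)),1)
        for i in range(n):
            k=n-i; dx=np.round(R.T@(q-p)/.15/k,dec); dw=np.round(Ro.from_matrix(R.T@S).as_rotvec()/(np.pi/2)/k,dec)
            p=p+R@dx*.15; R=R@Ro.from_rotvec(dw*np.pi/2).as_matrix(); X.append((dx+0.).tolist());W.append((dw+0.).tolist())
    for i in range(0,len(X),12): print(len(X[i:i+12]),"xyz",X[i:i+12],"\n rot",W[i:i+12])
    print("end",p,"\n",R); return p,R
def now():
    s=log(); return np.array(s["ee_pos"]),np.array(s["orientation"])
E
python3 - <<'E'
from h import *
s=log(); print(s["joint_pos"],s["time"])
p,R=now()
az=44.5; T=tilt(az,50); h=np.array([.543,.325,.1405]); z=T[:,2]
plan(p,R,[([.50,-.25,.36],tilt(-20,10)),([.47,.05,.34],tilt(20,30)),(h-z*.15+[0,0,.03],T)])
print(h+.008*z)
E
```

```text
[ 1.229   0.5076  0.0361  1.1955 -0.0177  1.4387 -0.0551] 1.775
12 xyz [[0.31, -0.23, 0.01], [0.34, -0.19, 0.02], [0.35, -0.15, 0.02], [0.37, -0.12, 0.02], [0.38, -0.07, 0.02], [0.39, -0.03, 0.02], [0.38, 0.01, 0.02], [0.38, 0.05, 0.03], [0.38, 0.08, 0.02], [0.3, -0.15, 0.0], [0.32, -0.11, 0.0], [0.33, -0.07, 0.01]] 
 rot [[-0.01, 0.01, -0.07], [-0.01, 0.01, -0.07], [-0.01, 0.0, -0.07], [-0.01, 0.01, -0.07], [-0.01, 0.0, -0.07], [-0.01, 0.01, -0.07], [-0.01, 0.0, -0.07], [-0.01, 0.0, -0.06], [-0.02, 0.01, -0.07], [-0.04, 0.03, -0.07], [-0.03, 0.02, -0.07], [-0.04, 0.03, -0.07]]
7 xyz [[0.33, -0.04, 0.02], [0.33, -0.01, 0.03], [0.34, 0.03, 0.05], [0.31, 0.03, 0.15], [0.3, 0.03, 0.18], [0.28, 0.04, 0.2], [0.25, 0.04, 0.22]] 
 rot [[-0.03, 0.02, -0.07], [-0.04, 0.03, -0.07], [-0.03, 0.02, -0.07], [-0.06, 0.04, -0.05], [-0.05, 0.05, -0.05], [-0.06, 0.04, -0.05], [-0.05, 0.05, -0.05]]
end [0.4611 0.2436 0.2664] 
 [[-0.6994  0.4653  0.5425]
 [ 0.7147  0.4469  0.5381]
 [ 0.0079  0.7641 -0.6451]]
[0.5474 0.3293 0.1354]
```

Request:
move_arm(
  xyz=[
    [0.31,-0.23,0.01],
    [0.34,-0.19,0.02],
    [0.35,-0.15,0.02],
    [0.37,-0.12,0.02],
    [0.38,-0.07,0.02],
    [0.39,-0.03,0.02],
    [0.38,0.01,0.02],
    [0.38,0.05,0.03],
    [0.38,0.08,0.02],
    [0.3,-0.15,0.0],
    [0.32,-0.11,0.0],
    [0.33,-0.07,0.01],
  ],
  delta_rot=[
    [-0.01,0.01,-0.07],
    [-0.01,0.01,-0.07],
    [-0.01,0.0,-0.07],
    [-0.01,0.01,-0.07],
    [-0.01,0.0,-0.07],
    [-0.01,0.01,-0.07],
    [-0.01,0.0,-0.07],
    [-0.01,0.0,-0.06],
    [-0.02,0.01,-0.07],
    [-0.04,0.03,-0.07],
    [-0.03,0.02,-0.07],
    [-0.04,0.03,-0.07],
  ],
  grip=0.75,
)

```text
time: 3.28
ee_pos: [0.4849, -0.0978, 0.3493]
orientation: [[-0.013, 0.937, 0.35], [0.999, 0.0, 0.036], [0.034, 0.351, -0.936]]
contact_force: [0.2, 1.0, -0.8]
gripper_width: 0.0638
finger_force: 0.0
```

```bash
cat > kin.py <<'E'
from h import *
import itertools
from scipy.optimize import least_squares
def fk(q,par,s):
    d1,L1,L2,d7,o1,o7=par; R=Ro.from_euler('z',s[0]*q[0]+o1); p=np.array([0,0,d1]);
    R=R*Ro.from_euler('y',q[1])*Ro.from_euler('z',s[1]*q[2]); p=p+R.apply([0,0,L1])
    R=R*Ro.from_euler('y',q[3])*Ro.from_euler('z',s[2]*q[4]); p=p+R.apply([0,0,L2])
    R=R*Ro.from_euler('y',q[5])*Ro.from_euler('z',s[3]*q[6]+o7); p=p+R.apply([0,0,d7]); return p,R.as_matrix()
def fit():
    D=json.load(open("log.json")); best=None
    for s in itertools.product((1,-1),repeat=4):
        def res(x):
            r=[]
            for q,p,R in D:
                a,B=fk(q,x,s); r+=list((a-p)*3)+list((B-np.array(R)).ravel())
            return r
        for o1 in(0,np.pi/2,np.pi,-np.pi/2):
          for o7 in(0,np.pi/2,np.pi,-np.pi/2):
            f=least_squares(res,[.3,.4,.4,.2,o1,o7],max_nfev=30)
            if best is None or f.cost<best[0]: best=(f.cost,f.x,s)
    return best
if __name__=="__main__":
    b=fit(); print(b); json.dump([b[1].tolist(),b[2]],open("kin.json","w"))
E
python3 -c "
from h import *
s=log();print(s['joint_pos'],s['ee_pos'])"; timeout 300 python3 kin.py
```

```text
[ 0.6498  0.0618 -0.5061  1.9803 -0.085   0.76    0.2078] [ 0.4849 -0.0978  0.3493]
(np.float64(0.0009058103495320844), array([ 0.2383,  0.5853,  0.3943,  0.3185, -0.0711,  1.5012]), (-1, -1, -1, -1))
```

Request:
move_arm(
  xyz=[
    [0.33,-0.04,0.02],
    [0.33,-0.01,0.03],
    [0.34,0.03,0.05],
    [0.31,0.03,0.15],
    [0.3,0.03,0.18],
    [0.28,0.04,0.2],
    [0.25,0.04,0.22],
  ],
  delta_rot=[
    [-0.03,0.02,-0.07],
    [-0.04,0.03,-0.07],
    [-0.03,0.02,-0.07],
    [-0.06,0.04,-0.05],
    [-0.05,0.05,-0.05],
    [-0.06,0.04,-0.05],
    [-0.05,0.05,-0.05],
  ],
)

```text
time: 4.15
ee_pos: [0.47, 0.1892, 0.3079]
orientation: [[-0.631, 0.59, 0.503], [0.775, 0.448, 0.447], [0.038, 0.672, -0.74]]
contact_force: [1.0, 1.5, -1.3]
gripper_width: 0.064
finger_force: 0.0
```

```bash
python3 - <<'E'
from h import *
s=log();print(s['joint_pos'])
p,R=now(); T=tilt(44.5,50); h=np.array([.543,.325,.1405]); z=T[:,2]
print(p,R)
plan(p,R,[(h-z*.10,T),(h+.010*z,T,.2)],dec=3)
E
timeout 300 python3 kin.py
```

```text
[ 0.827   0.1264 -1.19    2.3229 -1.0822  0.1735  1.3719]
[0.47   0.1892 0.3079] [[-0.6313  0.5898  0.5035]
 [ 0.7746  0.4477  0.4468]
 [ 0.0382  0.6721 -0.7395]]
7 xyz [[0.107, -0.048, 0.272], [0.104, -0.057, 0.27], [0.103, -0.066, 0.269], [0.0, 0.0, 0.183], [0.0, 0.0, 0.184], [0.0, 0.0, 0.183], [0.0, 0.0, 0.184]] 
 rot [[-0.028, 0.009, -0.019], [-0.028, 0.008, -0.02], [-0.029, 0.009, -0.019], [0.0, 0.0, 0.0], [0.0, 0.0, 0.0], [0.0, 0.0, 0.0], [0.0, 0.0, 0.0]]
end [0.5485 0.3304 0.1341] 
 [[-0.7007  0.4588  0.5463]
 [ 0.7134  0.4498  0.5373]
 [ 0.0008  0.7663 -0.6425]]
(np.float64(0.005128503702509277), array([ 0.2386,  0.5918,  0.3911,  0.3251, -0.0603,  1.5176]), (-1, -1, -1, -1))
```

```bash
python3 - <<'E'
from kin import *
D=json.load(open("log.json"))
# dedupe + initial pose
D=[([1.234,.576,.025,1.437,-.015,1.129,-.057],[.169,-.653,.241],[[.968,.25,-.001],[.25,-.968,.002],[0,-.002,-1]])]+[D[i] for i in (0,2,3)]
for ax in itertools.product('zx y'.replace(' ',''),repeat=0): pass
best=[]
for seq in ("zyzyzyz","zyzyzyx","zyxyzyz","zyxyxyx"):
 for s in itertools.product((1,-1),repeat=6):
  s=s[:1]+(1,)+s[1:]
  def M(x,q):
    R=Ro.from_euler('z',x[0])
    for a,sg,v in zip(seq,s,q): R=R*Ro.from_euler(a,sg*v)
    return (R*Ro.from_rotvec(x[1:4])).as_matrix()
  f=lambda x:np.concatenate([(M(x,q)-np.array(R)).ravel() for q,p,R in D])
  for o in (0,1.57,3.14,-1.57):
    r=least_squares(f,[o,.1,.1,1.5],max_nfev=25); best.append((r.cost,seq,s,r.x))
best.sort(key=lambda b:b[0])
for b in best[:6]: print(b)
E
```

```text
(np.float64(2.858473818701712e-06), 'zyzyzyz', (-1, 1, -1, 1, -1, 1, -1), array([0.0001, 0.0004, 0.0003, 1.5708]))
(np.float64(2.8584738187023275e-06), 'zyzyzyz', (-1, 1, -1, 1, -1, 1, -1), array([0.0001, 0.0004, 0.0003, 1.5708]))
(np.float64(2.858473818702922e-06), 'zyzyzyz', (-1, 1, -1, 1, -1, 1, -1), array([6.2833, 0.0004, 0.0003, 1.5708]))
(np.float64(2.8584738187040003e-06), 'zyzyzyz', (-1, 1, -1, 1, -1, 1, -1), array([0.0001, 0.0004, 0.0003, 1.5708]))
(np.float64(0.21307436535017915), 'zyzyzyz', (-1, 1, -1, -1, -1, -1, -1), array([ 5.7244, -0.6595, -0.8936,  0.8672]))
(np.float64(0.21307436536373023), 'zyzyzyz', (-1, 1, -1, -1, -1, -1, -1), array([-0.5588, -0.6595, -0.8936,  0.8672]))
```

```bash
cat > kin.py <<'E'
from h import *
SG=[-1,1,-1,1,-1,1,-1]; AX="zyzyzyz"
def rots(q):
    R=Ro.identity(); L=[]
    for a,s,v in zip(AX,SG,q): R=R*Ro.from_euler(a,s*v); L.append(R.as_matrix())
    return L
# link translations: d1 (world z), after j1 xyz, after j3 xyz, after j5 xyz, after j7 xyz
def cols(q):
    L=rots(q); return np.hstack([np.array([[0],[0],[1.]]),L[0][:,:2],L[2],L[4],L[6]])
def fitlin(lam=1e-3):
    D=json.load(open("log.json")); D.append(([1.234,.576,.025,1.437,-.015,1.129,-.057],[.169,-.6535,.2415],None))
    A=np.vstack([cols(q) for q,p,R in D]); b=np.concatenate([p for q,p,R in D])
    prior=np.array([.25,0,0,0,0,.5,0,0,.4,0,0,.3]); 
    x=prior+np.linalg.solve(A.T@A+lam**2*np.eye(12),A.T@(b-A@prior)); return x,np.abs(A@x-b).max()
RZ=Ro.from_euler('z',90,degrees=True).as_matrix()
def fk(q,x): return cols(q)@x, rots(q)[6]@RZ
LO=np.array([-2.76,-.34,-1.52,.19,-1.09,.17,-2.82]);HI=np.array([2.76,2.15,1.57,2.46,4.23,1.99,2.82])
def err(q,x,p,R):
    a,B=fk(q,x); return np.concatenate([p-a,Ro.from_matrix(R@B.T).as_rotvec()])
def jac(q,x):
    a,B=fk(q,x); J=np.zeros((6,7))
    for i in range(7):
        e=np.zeros(7); e[i]=1e-5; J[:,i]=-(err(q+e,x,a,B))/1e-5
    return J
E
python3 - <<'E'
from kin import *
for l in (1e-1,3e-2,1e-2,1e-3,1e-4): print(l,*fitlin(l))
E
```

```text
0.1 [ 0.2582 -0.0051 -0.0174  0.011  -0.0161  0.5629  0.0025  0.0083  0.3971
 -0.0036 -0.0211  0.3113] 0.002256054721769263
0.03 [ 0.2584 -0.0015 -0.0199  0.0046 -0.008   0.5823 -0.0003  0.0032  0.3934
  0.001  -0.0221  0.335 ] 0.00042924366849783624
0.01 [ 0.26   -0.0004 -0.022   0.0035 -0.0053  0.5852 -0.0015  0.0028  0.3928
  0.0023 -0.0225  0.3407] 6.837729701195117e-05
0.001 [ 0.2604 -0.0002 -0.0224  0.0035 -0.005   0.5855 -0.0017  0.0028  0.3928
  0.0026 -0.0224  0.3417] 4.434092768026976e-05
0.0001 [ 0.27    0.0003 -0.0218  0.0041 -0.024   0.5841 -0.0016  0.0033  0.3926
  0.0038 -0.0043  0.35  ] 4.397491363702932e-05
```

Request:
move_arm(
  xyz=[
    [0,0,-0.3],
    [0,0,-0.3],
    [0,0,0],
    [0,0,0],
  ],
  delta_rot=[
    [0.1,0,0],
    [0.1,0,0],
    [0.1,0,0],
    [0.1,0,0],
  ],
)

```text
time: 4.65
ee_pos: [0.4489, 0.1894, 0.3436]
orientation: [[-0.662, 0.726, 0.185], [0.746, 0.615, 0.256], [0.072, 0.308, -0.949]]
contact_force: [-1.3, 0.4, -0.9]
gripper_width: 0.0643
finger_force: 0.0
```

```bash
python3 - <<'E'
from kin import *
s=log(); print(s["joint_pos"],s["ee_pos"])
for l in (1e-1,3e-2,1e-2,1e-3): print(l,*fitlin(l))
E
```

```text
[ 0.3527  0.1193 -0.8074  1.9429 -0.0911  0.8356  0.3274] [0.4489 0.1894 0.3436]
0.1 [ 0.2697 -0.0011 -0.0225  0.0122 -0.0205  0.5679  0.0028  0.0091  0.3971
  0.0044 -0.0129  0.3264] 0.0022085969440066577
0.03 [ 0.267   0.0001 -0.0188  0.0037 -0.0235  0.5836  0.0003  0.0024  0.3929
  0.0026 -0.0071  0.3449] 0.00039595536381198393
0.01 [ 0.2667  0.     -0.017   0.0019 -0.0273  0.586   0.0001  0.001   0.3919
  0.0015 -0.0035  0.348 ] 0.00026787177384493543
0.001 [ 0.2668 -0.     -0.0166  0.0017 -0.0283  0.5863  0.0001  0.0007  0.3918
  0.0013 -0.0027  0.3484] 0.0002994906542743425
```

```bash
cat >> kin.py <<'E'
from scipy.optimize import least_squares
def feas(p,R,x,q0s,mu=.02):
    """IK with joint margins: returns best (margin,q,poserr)"""
    best=(-9,)
    mid,hw=(LO+HI)/2,(HI-LO)/2
    for q0 in q0s:
        f=lambda q:np.concatenate([err(q,x,p,R)*[20,20,20,5,5,5],mu*((q-mid)/hw)**3])
        r=least_squares(f,np.clip(q0,LO+.02,HI-.02),bounds=(LO,HI),max_nfev=80); e=err(r.x,x,p,R); m=np.min((hw-abs(r.x-mid)))
        if np.linalg.norm(e)<.01 and m>best[0]: best=(m,r.x,np.linalg.norm(e))
    return best
def track(q,x,wps,n=20,lam=.02,bias=0.,q_rest=None):
    """min-norm differential IK through waypoints, clipped at limits"""
    out=[]
    for P,R in wps:
        p0,R0=fk(q,x); rv=Ro.from_matrix(R@R0.T).as_rotvec()
        for i in range(1,n+1):
            pt=p0+(P-p0)*i/n; Rt=Ro.from_rotvec(rv*i/n).as_matrix()@R0
            for _ in range(3):
                J=jac(q,x); Ji=J.T@np.linalg.inv(J@J.T+lam**2*np.eye(6)); dq=Ji@err(q,x,pt,Rt)
                if bias: dq=dq+bias*(np.eye(7)-Ji@J)@(q_rest-q)
                q=np.clip(q+dq,LO,HI)
        out.append((q.copy(),np.linalg.norm(err(q,x,P,R))))
    return out
E
python3 - <<'E'
from kin import *
x,_=fitlin(.01); rng=np.random.default_rng(0)
q=np.array(bot.sense()["joint_pos"]); D=json.load(open("log.json"))
h=np.array([.543,.325,.1405])
st=[q]+[np.array([a,.5,b,1.6,c,.9,d]) for a in(-.9,-.4,.3) for b in(-.6,.6) for c in(0,1.) for d in (-.5,1.)]
for th in (25,35,45,55,65):
    T=tilt(44.5,th); z=T[:,2]
    for nm,p in (("pre",h-z*.1),("grasp",h+z*.008)): 
        b=feas(p,T,x,st); print(th,nm,b[0],b[1] if len(b)>1 else "")
    print("  track",track(q,x,[(h-z*.15,T),(h+z*.008,T)]))
# compare logged motion with min-norm prediction
for a,b in ((0,2),(2,3),(3,-1)):
    print("log",np.array(D[b][0]),"pred",track(np.array(D[a][0]),x,[(np.array(D[b][1]),np.array(D[b][2]))])[0])
E
```

```text
25 pre 0.32539625402011063 [ 0.161   0.4281 -0.9725  2.0386  0.702   0.4954 -0.4778]
25 grasp 0.34868791591938897 [ 0.069   0.6686 -0.9766  2.0485  1.2515  0.5187 -0.9715]
  track [(array([ 0.0382,  0.2659, -0.7155,  2.0208,  0.2293,  0.4932, -0.0237]), np.float64(5.813770823868138e-08)), (array([-0.3304,  0.5146, -0.3381,  2.0648,  0.513 ,  0.1761, -0.3022]), np.float64(2.8307417749366165e-08))]
35 pre 0.22271898421877956 [ 0.363   0.4918 -1.2139  2.2267  1.4205  0.3927 -1.156 ]
35 grasp 0.2676102304648609 [ 0.1403  0.7031 -1.0458  2.1924  1.8601  0.501  -1.5317]
  track [(array([ 0.1202,  0.2168, -0.718 ,  2.2331,  0.0572,  0.17  ,  0.1804]), np.float64(0.02535066408673035)), (array([-0.568 ,  0.4567,  0.0316,  2.2215,  0.9491,  0.17  , -0.7501]), np.float64(0.3900424594614236))]
45 pre 0.04511836081505782 [ 0.3785  0.5223 -1.1861  2.4149  2.3405  0.452  -2.0267]
45 grasp 0.13287793705056972 [ 0.1607  0.7554 -1.0453  2.3271  2.4124  0.6384 -2.0171]
  track [(array([ 0.5922,  0.2988, -1.2139,  2.4238, -0.4804,  0.17  ,  0.7893]), np.float64(0.3725257248119195)), (array([ 0.7013,  0.
[... 466 characters left out ...]
2 ,  2.46 , -1.09 ,  0.17 ,  2.82 ]), np.float64(1.0845515723428174)), (array([ 1.1098,  2.15  , -1.52  ,  2.46  , -1.09  ,  0.17  ,  2.82  ]), np.float64(1.1882850059379053))]
log [ 0.6498  0.0618 -0.5061  1.9803 -0.085   0.76    0.2078] pred (array([ 0.6968,  0.0645, -0.5569,  1.9787, -0.0775,  0.7603,  0.2003]), np.float64(1.2588583121940497e-07))
log [ 0.827   0.1264 -1.19    2.3229 -1.0822  0.1735  1.3719] pred (array([ 0.605 ,  0.0864, -0.9278,  2.325 , -1.09  ,  0.2291,  1.508 ]), np.float64(0.1314509869513135))
log [ 0.3527  0.1193 -0.8074  1.9429 -0.0911  0.8356  0.3274] pred (array([ 0.3424,  0.118 , -0.795 ,  1.9434, -0.0944,  0.8353,  0.3309]), np.float64(6.5472617006797924e-09))
```

```bash
cat > fast.py <<'E'
from kin import *
X,_=fitlin(.01)
T=[np.array([0,0,X[0]]),np.array([X[1],X[2],0]),X[3:6],X[6:9],X[9:12]]
def fkj(q):
    R=np.eye(3);p=T[0].copy();O=[];A=[]
    for i in range(7):
        s,v=SG[i],SG[i]*q[i];c,n=np.cos(v),np.sin(v)
        k=2 if i%2==0 else 1
        O.append(p.copy());A.append(s*R[:,k])
        R=R@(np.array([[c,-n,0],[n,c,0],[0,0,1]]) if k==2 else np.array([[c,0,n],[0,1,0],[-n,0,c]]))
        if i%2==0: p=p+R@T[i//2+1]
    J=np.vstack([np.cross(A,p-np.array(O)).T,np.array(A).T]); return p,R@RZ,J
def rv(M):
    return cv2.Rodrigues(M)[0].ravel()
def ftrack(q,wps,step=.03,wst=.12,lam=.02):
    """min-norm tracking; returns q list, worst margin, worst error"""
    out=[];mg=9;er=0;q=np.array(q,float)
    for P,R in wps:
        p0,R0,_=fkj(q);w=rv(R@R0.T);n=int(max(np.ceil(np.linalg.norm(P-p0)/step),np.ceil(np.linalg.norm(w)/wst),1))
        for i in range(1,n+1):
            pt=p0+(P-p0)*i/n;Rt=cv2.Rodrigues(w*i/n)[0]@R0
            for _ in range(2):
                p,B,J=fkj(q);e=np.r_[pt-p,rv(Rt@B.T)]; q=np.clip(q+J.T@np.linalg.solve(J@J.T+lam**2*np.eye(6),e),LO,HI)
            mg=min(mg,(q-LO).min(),(HI-q).min())
        p,B,J=fkj(q);er=max(er,np.linalg.norm(np.r_[P-p,rv(R@B.T)]));out.append(q.copy())
    return out,mg,er
E
cat > s1.py <<'E'
from fast import *
import time
q=np.array(bot.sense()["joint_pos"]); h=np.array([.543,.325,.1405]); m=np.array([.554,-.0185,.1455])
rng=np.random.default_rng(1)
def fl(R,f): return R@np.diag([-1,-1,1]) if f else R
res=[];t0=time.time()
while time.time()-t0<240:
    th=rng.choice([30,35,40]); f=rng.random()<.3
    G=fl(tilt(44.5,th),f); z=G[:,2]; M=fl(tilt(81.7,th),f)
    w=[]
    for k in range(rng.integers(1,4)):
        az=rng.uniform(-60,180); w.append((np.array([rng.uniform(.40,.52),rng.uniform(-.1,.25),rng.uniform(.33,.5)]),fl(tilt(az,rng.uniform(-30,45)),f)))
    pre=w+[(h-z*.13+[-.0,0,.03],G),(h+z*.008,G)]
    o,mg,e=ftrack(q,pre,.05,.2)
    if mg<.04 or e>.02: continue
    d=h+z*.008-h
    Md=M[:,2]*.008
    o2,mg2,e2=ftrack(o[-1],[(h+d+[0,0,.012],G),(h+d+[-.09,-.07,.03],G),(m+Md+[0.0,.10,.05],M),(m+Md+[0,0,.05],M),(m+Md,M)],.04,.15)
    res.append((min(mg,mg2) if e2<.02 else -1,mg,mg2,e2,th,f,w,o[-1],o2[-1]))
res.sort(key=lambda r:-r[0]-.01*r[1]); print(len(res))
import pickle; pickle.dump(res[:20],open("res.pkl","wb"))
for r in res[:5]: print(r[:6],"\n",r[7],"\n",r[8],"\n",[ (w[0],w[1][:,2]) for w in r[6]])
E
timeout 400 python3 s1.py
```

```text
95
(np.float64(0.0), np.float64(0.13342423707977316), np.float64(0.0), np.float64(0.0001587316889302311), np.int64(30), False) 
 [-0.0374  0.5898 -0.7593  2.1261  1.5265  0.3034 -1.2609] 
 [ 1.019   1.0394 -1.4553  1.8919  0.6983  0.9202  0.8239] 
 [(array([0.4696, 0.1512, 0.3859]), array([-0.0865,  0.2776, -0.9568])), (array([0.5144, 0.158 , 0.3616]), array([ 0.6289, -0.1596, -0.7609]))]
(np.float64(0.0), np.float64(0.12123250578840775), np.float64(0.0), np.float64(0.0001730049232971587), np.int64(30), False) 
 [-0.0491  0.5845 -0.7404  2.1264  1.5252  0.2912 -1.2619] 
 [ 1.0146  1.0211 -1.43    1.8921  0.672   0.9014  0.8499] 
 [(array([0.437 , 0.1947, 0.4041]), array([ 0.3779,  0.4916, -0.7846])), (array([0.4004, 0.0349, 0.4079]), array([ 0.2737,  0.3214, -0.9065])), (array([0.4867, 0.1238, 0.3523]), array([ 0.4646,  0.0222, -0.8852]))]
(np.float64(0.0), np.float64(0.11734607572865444), np.float64(0.0), np.float64(0.00578647566604789), np.int64(35), False) 
 [ 0.0927  0.6639 -0.9557  2.1944  1.9074  0.4344 -1.5947] 
 [ 0.7172  0.6808 -0.6439  1.9054 -0.3431  0.7169  1.8759] 
 [(array([ 0.4964, -0.0949,  0.3329]), array([ 0.6146, -0.3161, -0.7227])), (array([0.4733, 0.0617, 0.4954]), array([ 0.3926, -0.5128, -0.7635]))]
(np.float64(0.0), np.float64(0.08107440132908664), np.float64(0.0), np.float64(0.0002171156157762635), np.int64(30), False) 
 [-0.0893  0.5678 -0.6768  2.1275  1.5199  0.2511 -1.2642] 
 [ 0.9926  0.9527 -1.3309  1.893   0.563   0.8358  0.9572] 
 [(array([ 0.4305, -0.0473,  0.3871]), array([ 0.4965, -0.44  , -0.7483]))]
(np.float64(0.0), np.float64(0.0705880500724212), np.float64(0.0), np.float64(0.00010453657318186351), np.int64(35), False) 
 [ 0.1438  0.7064 -1.0527  2.1925  1.858   0.5065 -1.5284] 
 [ 0.7594  0.7002 -0.7162  1.9035 -0.2699  0.7059  1.8035] 
 [(array([0.4079, 0.1095, 0.4239]), array([ 0.4751, -0.4732, -0.7418]))]
```

```bash
cat > s2.py <<'E'
from fast import *
import time,pickle,sys
h=np.array([.543,.325,.1405]); m=np.array([.554,-.0185,.1455])
def search(q,th,T,goals=(81.7,),az0=44.5,n=5,seed=0):
    rng=np.random.default_rng(seed);res=[];t0=time.time();G=tilt(az0,th);d=G[:,2]*.008
    while time.time()-t0<T:
        ga=rng.choice(goals); M=tilt(ga,th); Md=M[:,2]*.008
        out=h+d+[-.09,-.06,.03+rng.choice([0,.05,.1])]
        w=[]
        for k in range(rng.integers(0,3)):
            a=rng.uniform(min(az0,ga)-40,max(az0,ga)+30); r=rng.uniform(.45,.68); b=np.radians(rng.uniform(-15,30)); w.append((np.array([r*np.cos(b),r*np.sin(b),rng.uniform(.19,.42)]),tilt(a,th)))
        o,mg,e=ftrack(q,[(h+d+[0,0,.015],G),(out,G)]+w+[(m+Md+[0,0,.04],M),(m+Md,M)],.04,.15)
        res.append((mg if e<.02 else -1,e,ga,out,[(a[0],np.degrees(np.arctan2(-a[1][0,0],a[1][1,0]))) for a in w],o[-1]))
    res.sort(key=lambda r:-r[0]); print(len(res))
    for r in res[:n]: print(*r)
if __name__=="__main__":
    R=pickle.load(open("res.pkl","rb"))
    for i,g in ((4,(81.7,)),(2,(81.7,)),(0,(81.7,)),(4,(-8.3,))):
        print("from",i,R[i][4],R[i][7]); search(R[i][7],R[i][4],70,g,n=3)
E
timeout 500 python3 s2.py
```

```text
from 4 35 [ 0.1438  0.7064 -1.0527  2.1925  1.858   0.5065 -1.5284]
4381
0.10489958678261405 0.0019381279746502201 81.7 [0.4563 0.2682 0.2139] [(array([0.6078, 0.2894, 0.2779]), np.float64(8.659125517550137)), (array([0.449 , 0.1242, 0.3525]), np.float64(16.27668080337446))] [ 0.7067  0.6765 -0.6263  1.9059 -0.36    0.7201  1.8927]
0.10444143510233403 0.0003508235493661734 81.7 [0.4563 0.2682 0.2139] [(array([0.5452, 0.2458, 0.3977]), np.float64(5.300607629253612)), (array([ 0.5022, -0.0638,  0.3243]), np.float64(15.741967712352956))] [ 1.0073  0.9391 -1.2532  1.8924  0.3951  0.767   1.1461]
0.09371309759528415 0.0003508235493661734 81.7 [0.4563 0.2682 0.2139] [(array([0.4693, 0.2025, 0.39  ]), np.float64(5.337197738740104))] [ 0.9211  0.8173 -1.0288  1.8963  0.1009  0.7032  1.4367]
from 2 35 [ 0.0927  0.6639 -0.9557  2.1944  1.9074  0.4344 -1.5947]
4451
0.04793951957263287 0.0002980791701298901 81.7 [0.4563 0.2682 0.1639] [(array([0.4284, 0.1866, 0.3892]), np.float64(7.709773984230173))] [ 0.418   0.6121 -0.1723  1.9192 -0.7089  0.8408  2.2402]
0.04793951957263287 0.0002012966949189
[... 1314 characters left out ...]
 0.408 ]), np.float64(-46.89007438586424)), (array([0.5487, 0.1634, 0.2993]), np.float64(-42.85799726651226))] [ 0.6445  0.685  -1.2227  2.3828  1.8219  0.9019 -2.0376]
0.07511494998699053 0.004912031851677167 -8.3 [0.4563 0.2682 0.2139] [(array([0.6064, 0.0596, 0.2596]), np.float64(-10.563333858866999)), (array([ 0.4535, -0.0225,  0.3381]), np.float64(-7.250006842352036))] [ 0.579   0.6162 -1.0859  2.3849  1.8656  0.7935 -2.0927]
0.0750015979548384 0.0006363075497780898 -8.3 [0.4563 0.2682 0.2639] [(array([ 0.5135, -0.1246,  0.3026]), np.float64(-12.240356162390547)), (array([0.4885, 0.1847, 0.3661]), np.float64(-27.07130632310656))] [ 0.5756  0.6133 -1.0794  2.385   1.8678  0.7888 -2.0954]
```

```bash
python3 - <<'E'
from fast import *
import pickle
r=pickle.load(open("res.pkl","rb"))[4]; w=r[6]; h=np.array([.543,.325,.1405]); G=tilt(44.5,35); z=G[:,2]
p,R=now(); q=bot.sense()["joint_pos"]; wp=w+[(h-z*.13+[0,0,.03],G),(h+z*.010,G)]
print([ (a,b.round(3)) for a,b in zip(*[ftrack(q,wp)[0],[x[0] for x in wp]])])
plan(p,R,[w[0],wp[1]],wmax=.06,dec=2)
E
```

```text
[(array([ 0.2401,  0.1213, -1.3042,  1.9664,  0.8212,  1.4618, -2.0909]), array([0.408, 0.11 , 0.424])), (array([ 0.557 ,  0.434 , -1.4162,  2.1775,  1.0625,  0.444 , -0.8133]), array([0.49 , 0.273, 0.277])), (array([ 0.1373,  0.707 , -1.0434,  2.1913,  1.8659,  0.503 , -1.536 ]), array([0.547, 0.329, 0.132]))]
12 xyz [[-0.01, -0.02, -0.04], [-0.01, -0.02, -0.04], [-0.02, -0.02, -0.04], [-0.02, -0.01, -0.04], [-0.02, -0.01, -0.04], [-0.03, -0.01, -0.04], [-0.03, -0.01, -0.04], [-0.03, 0.0, -0.04], [-0.03, 0.0, -0.03], [-0.03, 0.0, -0.03], [-0.04, 0.01, -0.03], [-0.04, 0.01, -0.03]] 
 rot [[-0.01, -0.03, 0.05], [-0.01, -0.03, 0.05], [-0.02, -0.03, 0.05], [-0.02, -0.03, 0.05], [-0.01, -0.03, 0.05], [-0.02, -0.03, 0.05], [-0.01, -0.03, 0.05], [-0.02, -0.03, 0.05], [-0.01, -0.03, 0.05], [-0.02, -0.03, 0.05], [-0.02, -0.03, 0.05], [-0.01, -0.03, 0.05]]
12 xyz [[-0.04, 0.01, -0.03], [-0.03, 0.02, -0.02], [-0.04, 0.02, -0.02], [-0.03, 0.02, -0.02], [-0.04, 0.03, -0.02], [0.07, -0.06, 0.03], [0.07, -0.05, 0.03], [0.07, -0.04, 0.04], [0.07, -0.04, 0.04], [0.07, -0.04, 0.05], [0.07, -0.03, 0.05], [0.07, -0.02, 0.05]] 
 rot [[-0.02, -0.03, 0.04], [-0.01, -0.03, 0.05], [-0.02, -0.03, 0.04], [-0.01, -0.03, 0.05], [-0.02, -0.03, 0.04], [0.0, 0.04, -0.05], [0.0, 0.04, -0.05], [0.0, 0.04, -0.04], [0.0, 0.04, -0.04], [0.01, 0.04, -0.05], [0.0, 0.04, -0.04], [0.01, 0.04, -0.05]]
10 xyz [[0.07, -0.02, 0.06], [0.07, -0.01, 0.06], [0.06, -0.01, 0.07], [0.06, 0.0, 0.07], [0.06, 0.0, 0.07], [0.05, 0.01, 0.08], [0.05, 0.01, 0.08], [0.04, 0.01, 0.08], [0.03, 0.02, 0.08], [0.03, 0.02, 0.08]] 
 rot [[0.01, 0.03, -0.04], [0.0, 0.04, -0.05], [0.01, 0.03, -0.04], [0.0, 0.04, -0.05], [0.01, 0.03, -0.04], [0.0, 0.04, -0.05], [0.01, 0.03, -0.04], [0.0, 0.04, -0.05], [0.01, 0.03, -0.04], [0.0, 0.04, -0.05]]
end [0.4895 0.2722 0.2772] 
 [[-0.7045  0.5798  0.4094]
 [ 0.7097  0.5762  0.4053]
 [-0.0009  0.5761 -0.8174]]
```

Request:
move_arm(
  xyz=[
    [-0.01,-0.02,-0.04],
    [-0.01,-0.02,-0.04],
    [-0.02,-0.02,-0.04],
    [-0.02,-0.01,-0.04],
    [-0.02,-0.01,-0.04],
    [-0.03,-0.01,-0.04],
    [-0.03,-0.01,-0.04],
    [-0.03,0.0,-0.04],
    [-0.03,0.0,-0.03],
    [-0.03,0.0,-0.03],
    [-0.04,0.01,-0.03],
    [-0.04,0.01,-0.03],
  ],
  delta_rot=[
    [-0.01,-0.03,0.05],
    [-0.01,-0.03,0.05],
    [-0.02,-0.03,0.05],
    [-0.02,-0.03,0.05],
    [-0.01,-0.03,0.05],
    [-0.02,-0.03,0.05],
    [-0.01,-0.03,0.05],
    [-0.02,-0.03,0.05],
    [-0.01,-0.03,0.05],
    [-0.02,-0.03,0.05],
    [-0.02,-0.03,0.05],
    [-0.01,-0.03,0.05],
  ],
)

```text
time: 6.15
ee_pos: [0.4194, 0.1339, 0.3999]
orientation: [[0.356, 0.774, 0.524], [0.934, -0.279, -0.222], [-0.026, 0.569, -0.822]]
contact_force: [0.2, -0.7, 0.1]
gripper_width: 0.064
finger_force: 0.0
```

Request:
move_arm(
  xyz=[
    [-0.04,0.01,-0.03],
    [-0.03,0.02,-0.02],
    [-0.04,0.02,-0.02],
    [-0.03,0.02,-0.02],
    [-0.04,0.03,-0.02],
    [0.07,-0.06,0.03],
    [0.07,-0.05,0.03],
    [0.07,-0.04,0.04],
    [0.07,-0.04,0.04],
    [0.07,-0.04,0.05],
    [0.07,-0.03,0.05],
    [0.07,-0.02,0.05],
  ],
  delta_rot=[
    [-0.02,-0.03,0.04],
    [-0.01,-0.03,0.05],
    [-0.02,-0.03,0.04],
    [-0.01,-0.03,0.05],
    [-0.02,-0.03,0.04],
    [0.0,0.04,-0.05],
    [0.0,0.04,-0.05],
    [0.0,0.04,-0.04],
    [0.0,0.04,-0.04],
    [0.01,0.04,-0.05],
    [0.0,0.04,-0.04],
    [0.01,0.04,-0.05],
  ],
)

```text
time: 7.65
ee_pos: [0.4408, 0.1771, 0.3617]
orientation: [[0.107, 0.758, 0.643], [0.994, -0.08, -0.071], [-0.002, 0.647, -0.763]]
contact_force: [0.1, 0.1, -0.4]
gripper_width: 0.0642
finger_force: 0.0
```

Request:
move_arm(
  xyz=[
    [0.07,-0.02,0.06],
    [0.07,-0.01,0.06],
    [0.06,-0.01,0.07],
    [0.06,0.0,0.07],
    [0.06,0.0,0.07],
    [0.05,0.01,0.08],
    [0.05,0.01,0.08],
    [0.04,0.01,0.08],
    [0.03,0.02,0.08],
    [0.03,0.02,0.08],
  ],
  delta_rot=[
    [0.01,0.03,-0.04],
    [0.0,0.04,-0.05],
    [0.01,0.03,-0.04],
    [0.0,0.04,-0.05],
    [0.01,0.03,-0.04],
    [0.0,0.04,-0.05],
    [0.01,0.03,-0.04],
    [0.0,0.04,-0.05],
    [0.01,0.03,-0.04],
    [0.0,0.04,-0.05],
  ],
)

```text
time: 8.9
ee_pos: [0.4894, 0.2747, 0.2771]
orientation: [[-0.709, 0.576, 0.408], [0.705, 0.576, 0.413], [0.003, 0.58, -0.815]]
contact_force: [0.0, 0.0, -0.5]
gripper_width: 0.064
finger_force: 0.0
```

```bash
python3 - <<'E'
from fast import *
h=np.array([.543,.325,.1405]); G=tilt(44.5,35); z=G[:,2]
p,R=now(); q=bot.sense()["joint_pos"]; print(q)
wp=[(h-z*.06,G),(h+z*.010,G,.12)]
o=ftrack(q,[a[:2] for a in wp]); print(o)
plan(p,R,wp,dec=3,vmax=.2)
E
```

```text
[ 0.5478  0.401  -1.3705  2.1875  1.0141  0.3856 -0.7592]
([array([ 0.1575,  0.4918, -0.9489,  2.2257,  1.6646,  0.2955, -1.3992]), array([ 0.1058,  0.6786, -0.9821,  2.1935,  1.8965,  0.4564, -1.578 ])], np.float64(0.09375504727768072), np.float64(4.45725786555267e-05))
8 xyz [[-0.004, -0.032, 0.157], [-0.004, -0.031, 0.156], [-0.003, -0.031, 0.157], [-0.003, -0.031, 0.156], [0.0, 0.0, 0.117], [0.0, 0.0, 0.117], [0.0, 0.0, 0.117], [-0.001, 0.0, 0.116]] 
 rot [[0.001, -0.001, 0.001], [0.001, -0.001, 0.001], [0.002, -0.002, 0.001], [0.001, -0.001, 0.002], [0.0, 0.0, 0.0], [0.0, 0.0, 0.0], [0.0, 0.0, 0.0], [0.0, 0.0, 0.0]]
end [0.5471 0.3289 0.1323] 
 [[-0.7011  0.5843  0.4086]
 [ 0.713   0.574   0.4026]
 [ 0.0007  0.5736 -0.8191]]
```

Request:
move_arm(
  xyz=[
    [-0.004,-0.032,0.157],
    [-0.004,-0.031,0.156],
    [-0.003,-0.031,0.157],
    [-0.003,-0.031,0.156],
    [0.0,0.0,0.117],
    [0.0,0.0,0.117],
    [0.0,0.0,0.117],
    [0.0,0.0,0.116],
    [0,0,0],
  ],
  delta_rot=[
    [0.001,-0.001,0.001],
    [0.001,-0.001,0.001],
    [0.002,-0.002,0.001],
    [0.001,-0.001,0.002],
    [0.0,0.0,0.0],
    [0.0,0.0,0.0],
    [0.0,0.0,0.0],
    [0.0,0.0,0.0],
    [0,0,0],
  ],
)

```text
time: 10.02
ee_pos: [0.5467, 0.3286, 0.1312]
orientation: [[-0.699, 0.588, 0.408], [0.715, 0.572, 0.402], [0.003, 0.572, -0.82]]
contact_force: [-0.3, -0.5, 0.2]
gripper_width: 0.0641
finger_force: 0.0
```

Request:
move_arm(
  xyz=[
    [0,0,0],
    [0,0,0],
    [0,0,0],
    [0,0,0],
    [0,0,0],
    [0,0,0],
  ],
  delta_rot=[
    [0,0,0],
    [0,0,0],
    [0,0,0],
    [0,0,0],
    [0,0,0],
    [0,0,0],
  ],
  grip=0,
  squeeze=70,
)

```text
time: 10.78
ee_pos: [0.5486, 0.3301, 0.1352]
orientation: [[-0.699, 0.583, 0.414], [0.715, 0.571, 0.404], [-0.001, 0.578, -0.816]]
contact_force: [2.0, 0.0, 11.7]
gripper_width: 0.0156
finger_force: 68.1
```

```bash
python3 - <<'E'
from h import *
s=log(); print(s["joint_pos"],s["torque"])
f=bot.grab_frame("side"); save(f,"grasp",(190,60,350,200),4)
P=pts(f); 
for n in ("tote_handle",):
    for d in bot.silhouettes(n,"side")[:1]: print(d["extent"])
E
```

```text
[ 0.1137  0.6764 -0.9923  2.1979  1.9029  0.4616 -1.5857] [ 0.7006 -0.8698 -0.0191]
[260.2, 155.9, 104.7, 87.9]
```

View pics/grasp.png

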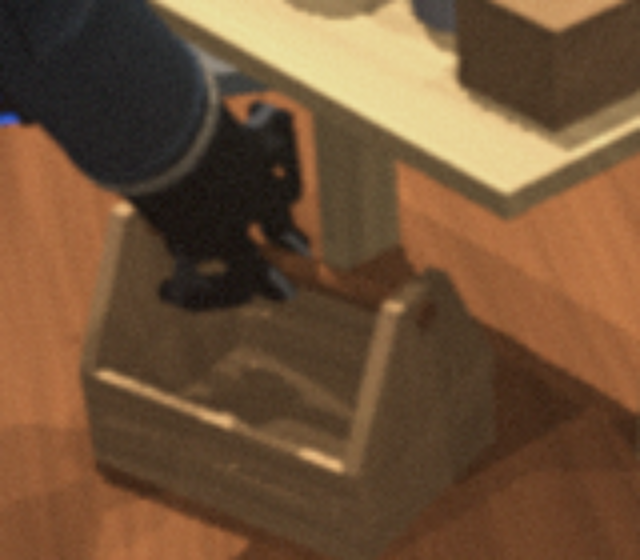

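```bash
python3 - <<'E'
from fast import *
from s2 import search
import s2
s=bot.sense(); p,R=now(); q=np.array(s["joint_pos"]); print(p,R,s["contact_force"],s["gripper_width"])
search(q,35,60,n=3)
E
```

```text
[0.5486 0.3301 0.1352] [[-0.6993  0.583   0.4136]
 [ 0.7148  0.571   0.4038]
 [-0.0007  0.578  -0.816 ]] [ 2.0537  1.6349 11.4544] 0.01571059948933437
3846
0.04164722857880876 0.0007182530277159199 81.7 [0.4563 0.2682 0.2139] [(array([0.6078, 0.2894, 0.2779]), np.float64(8.659125517550137)), (array([0.449 , 0.1242, 0.3525]), np.float64(16.27668080337446))] [ 0.581   0.6421 -0.4306  1.9008 -0.5262  0.7673  2.0532]
0.04108240530732843 0.0006410159534255541 81.7 [0.4563 0.2682 0.1639] [(array([0.4639, 0.2234, 0.4058]), np.float64(18.26716466603469)), (array([0.4527, 0.0039, 0.2908]), np.float64(106.47716613378172))] [ 0.5663  0.6388 -0.4074  1.9013 -0.5442  0.7734  2.0711]
0.04108240530732843 0.00030055392191499373 81.7 [0.4563 0.2682 0.1639] [(array([0.4284, 0.1866, 0.3892]), np.float64(7.709773984230173))] [ 0.4319  0.6192 -0.1989  1.9065 -0.6892  0.8352  2.216 ]
```

```bash
cat > s3.py <<'E'
from fast import *
import time,pickle
h,G0=now(); q=np.array(bot.sense()["joint_pos"]); th=35; d0=G0[:,2]*.010
hp=h-d0; n=np.array([np.cos(np.radians(30)),np.sin(np.radians(30)),0]); l=np.array([-n[1],n[0],0])
rng=np.random.default_rng(3);res=[];t0=time.time(); M=tilt(81.7,th); m=np.array([.554,-.0185,.1455])
while time.time()-t0<150:
    w=[(h+[0,0,.012],G0)]
    for k in (1,2):
        w.append((h+[0,0,rng.uniform(.015,.03)*k]-n*rng.uniform(.04,.07)*k+l*rng.uniform(-.05,.05)*k,tilt(44.5+rng.uniform(-12,12)*k,th)))
    for k in range(rng.integers(1,3)):
        a=rng.uniform(0,110); r=rng.uniform(.45,.68); b=np.radians(rng.uniform(-15,30)); w.append((np.array([r*np.cos(b),r*np.sin(b),rng.uniform(.19,.40)]),tilt(a,th)))
    w+=[(m+M[:,2]*.01+[0,0,.035],M),(m+M[:,2]*.01,M)]
    o,mg,e=ftrack(q,w,.04,.15); res.append((mg if e<.02 else -1,e,w,o))
res.sort(key=lambda r:-r[0]); pickle.dump(res[:10],open("carry.pkl","wb")); print(len(res))
for r in res[:4]:
    print(r[0],r[1]); print([(np.round(a,3),round(float(np.degrees(np.arctan2(B[1,1],B[0,1]))))) for a,B in r[2]]); print(r[3][1],r[3][-1])
E
python3 s3.py
```

```text
7523
0.11862316431152742 0.005097774873188209
[(array([0.549, 0.33 , 0.147]), 44), (array([0.481, 0.326, 0.15 ]), 52), (array([0.419, 0.369, 0.193]), 34), (array([0.455, 0.218, 0.374]), 17), (array([ 0.652, -0.066,  0.283]), 104), (array([ 0.555, -0.013,  0.172]), 82), (array([ 0.555, -0.013,  0.137]), 82)]
[ 0.1601  0.6081 -1.0612  2.3055  1.9395  0.4016 -1.5843] [ 0.8074  0.7345 -0.816   1.8945 -0.1577  0.696   1.6874]
0.10911033206368348 0.00036813895599463063
[(array([0.549, 0.33 , 0.147]), 44), (array([0.494, 0.337, 0.158]), 33), (array([0.515, 0.221, 0.167]), 40), (array([0.48 , 0.273, 0.193]), 34), (array([0.435, 0.193, 0.382]), 5), (array([ 0.555, -0.013,  0.172]), 82), (array([ 0.555, -0.013,  0.137]), 82)]
[ 0.0039  0.5946 -1.0681  2.2901  1.8104  0.6598 -1.864 ] [ 0.5079  0.6306 -0.3192  1.9054 -0.6113  0.7937  2.1377]
0.10536972490157748 0.0007416269816958622
[(array([0.549, 0.33 , 0.147]), 44), (array([0.467, 0.335, 0.152]), 35), (array([0.436, 0.338, 0.19 ]), 51), (array([0.392, 0.224, 0.34 ]), 17), (array([ 0.65 , -0.   ,  0.253]), 82), (array([ 0.555, -0.013,  0.172]), 82), (array([ 0.555, -0.013,  0.137]), 82)]
[-0.0021  0.5988 -1.1052  2.3497  1.8571  0.6957 -1.9369] [ 0.493   0.6283 -0.296   1.906  -0.6276  0.8006  2.1539]
0.09580260564149912 0.0001611015341435688
[(array([0.549, 0.33 , 0.147]), 44), (array([0.514, 0.286, 0.159]), 42), (array([0.427, 0.328, 0.195]), 23), (array([0.479, 0.047, 0.368]), 10), (array([0.451, 0.043, 0.358]), 38), (array([ 0.555, -0.013,  0.172]), 82), (array([ 0.555, -0.013,  0.137]), 82)]
[ 0.2051  0.577  -1.0392  2.294   1.8956  0.4296 -1.643 ] [ 0.5759  0.6435 -0.4257  1.9028 -0.5318  0.764   2.0585]
```

```bash
python3 - <<'E'
from fast import *
import pickle
r=pickle.load(open("carry.pkl","rb"))[0]; p,R=now(); w=r[2]
T=lambda a:tilt(a,35.3)
az=[44.3]+[float(np.degrees(np.arctan2(B[1,1],B[0,1]))) for a,B in w[1:]]
W=[(w[0][0]+[0,0,.003],T(44.5),.05)]+[(a[0],T(z),v) for a,z,v in zip(w[1:6],az[1:6],(.12,.18,.25,.28,.28))]
W[-1]=(W[-1][0]+[0,0,.02],W[-1][1],.28)
print(ftrack(bot.sense()["joint_pos"],[x[:2] for x in W])[1:],az)
plan(p,R,W,wmax=.06,dec=2)
E
```

```text
(np.float64(0.1140693824113983), np.float64(0.001862108533798798)) [44.3, 51.64958773402945, 34.08472924291058, 16.713314031280298, 104.36023533106406, 81.7, 81.7]
12 xyz [[0.0, 0.03, -0.04], [0.0, 0.03, -0.04], [0.07, -0.07, -0.05], [0.08, -0.07, -0.05], [0.08, -0.06, -0.05], [0.08, -0.07, -0.04], [0.13, 0.04, -0.06], [0.12, 0.03, -0.07], [0.12, 0.02, -0.08], [0.13, 0.01, -0.08], [-0.14, 0.06, -0.17], [-0.14, 0.06, -0.16]] 
 rot [[0.0, 0.0, 0.0], [0.0, 0.0, 0.0], [0.0, 0.01, -0.02], [0.0, 0.01, -0.02], [0.0, 0.01, -0.01], [0.0, 0.02, -0.02], [0.0, -0.03, 0.04], [0.0, -0.03, 0.04], [0.0, -0.03, 0.04], [0.0, -0.03, 0.04], [0.0, -0.02, 0.02], [0.0, -0.01, 0.02]]
12 xyz [[-0.15, 0.06, -0.16], [-0.15, 0.07, -0.16], [-0.14, 0.08, -0.16], [-0.15, 0.08, -0.15], [-0.15, 0.09, -0.15], [-0.13, 0.01, 0.05], [-0.13, 0.0, 0.05], [-0.13, -0.01, 0.04], [-0.13, -0.02, 0.04], [-0.13, -0.03, 0.03], [-0.13, -0.04, 0.02], [-0.13, -0.05, 0.02]] 
 rot [[0.0, -0.02, 0.02], [0.0, -0.01, 0.03], [0.0, -0.02, 0.02], [0.0, -0.01, 0.03], [0.0, -0.02, 0.02], [0.0, 0.03, -0.05], [0.0, 0.03, -0.05], [0.0, 0.03, -0.
[... 155 characters left out ...]
, [-0.11, -0.08, -0.01], [-0.11, -0.09, -0.02], [-0.1, -0.1, -0.02], [-0.09, -0.11, -0.02], [-0.08, -0.11, -0.03], [-0.07, -0.12, -0.04], [-0.06, -0.12, -0.04], [0.11, 0.01, 0.15], [0.12, 0.01, 0.15]] 
 rot [[0.0, 0.03, -0.04], [0.0, 0.04, -0.05], [0.0, 0.03, -0.04], [0.0, 0.04, -0.05], [0.0, 0.03, -0.05], [0.0, 0.03, -0.04], [-0.01, 0.04, -0.05], [0.0, 0.03, -0.04], [-0.01, 0.04, -0.05], [0.0, 0.03, -0.04], [0.0, -0.03, 0.04], [0.0, -0.03, 0.04]]
3 xyz [[0.12, 0.0, 0.15], [0.13, -0.01, 0.14], [0.13, -0.02, 0.13]] 
 rot [[0.0, -0.03, 0.04], [0.0, -0.03, 0.04], [0.0, -0.02, 0.04]]
end [ 0.5554 -0.0133  0.1917] 
 [[-0.9904  0.1112  0.0824]
 [ 0.1383  0.8104  0.5693]
 [-0.0035  0.5752 -0.818 ]]
```

Request:
move_arm(
  xyz=[
    [0.0,0.03,-0.04],
    [0.0,0.03,-0.04],
    [0.0,0.02,-0.03],
    [0.07,-0.07,-0.05],
    [0.08,-0.07,-0.05],
    [0.08,-0.06,-0.05],
    [0.08,-0.07,-0.04],
    [0.13,0.04,-0.06],
    [0.12,0.03,-0.07],
    [0.12,0.02,-0.08],
    [0.13,0.01,-0.08],
  ],
  delta_rot=[
    [0.0,0.0,0.0],
    [0.0,0.0,0.0],
    [0.0,0.0,0.0],
    [0.0,0.01,-0.02],
    [0.0,0.01,-0.02],
    [0.0,0.01,-0.01],
    [0.0,0.02,-0.02],
    [0.0,-0.03,0.04],
    [0.0,-0.03,0.04],
    [0.0,-0.03,0.04],
    [0.0,-0.03,0.04],
  ],
)

```text
time: 12.25
ee_pos: [0.4156, 0.368, 0.1967]
orientation: [[-0.56, 0.677, 0.478], [0.829, 0.462, 0.316], [-0.007, 0.573, -0.819]]
contact_force: [-0.1, -0.4, -6.7]
gripper_width: 0.0159
finger_force: 68.8
```

```bash
python3 - <<'E'
from fast import *
import pickle
r=pickle.load(open("carry.pkl","rb"))[0]; p,R=now(); w=r[2]; s=bot.sense(); print(s["joint_pos"],s["contact_force"],s["torque"],s["gripper_width"])
T=lambda a:tilt(a,35.3)
W=[(w[3][0],T(16.7),.25),(w[4][0],T(104.4),.28),(w[5][0]+[0,0,.025],T(81.7),.28)]
print(p,np.degrees(np.arctan2(R[1,1],R[0,1])),ftrack(s["joint_pos"],[x[:2] for x in W])[1:])
f=bot.grab_frame("side"); save(f,"carry",(140,60,360,225),3)
E
```

```text
[-0.1114  0.4656 -1.1335  2.3329  1.6338  0.691  -1.9018] [-0.0933 -0.3975 -6.7308] [-0.6976  1.1411  0.0383] 0.015894137780826156
[0.4156 0.368  0.1967] 34.317973994583234 (np.float64(0.13946167964084255), np.float64(0.0010005386012722475))
```

View pics/carry.png

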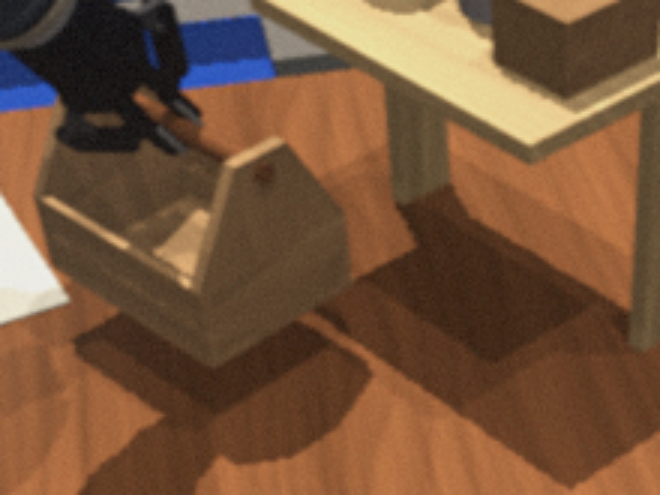

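The tote hangs level and clear of the shelf. Its dowel is held at crop (165,125), and its shadow lies below at (220,370). I'll carry on to the mat.

Request:
move_arm(
  xyz=[
    [-0.14,0.06,-0.17],
    [-0.14,0.06,-0.16],
    [-0.15,0.06,-0.16],
    [-0.15,0.07,-0.16],
    [-0.14,0.08,-0.16],
    [-0.15,0.08,-0.15],
    [-0.15,0.09,-0.15],
    [-0.13,0.01,0.05],
    [-0.13,0.0,0.05],
    [-0.13,-0.01,0.04],
    [-0.13,-0.02,0.04],
    [-0.13,-0.03,0.03],
  ],
  delta_rot=[
    [0.0,-0.02,0.02],
    [0.0,-0.01,0.02],
    [0.0,-0.02,0.02],
    [0.0,-0.01,0.03],
    [0.0,-0.02,0.02],
    [0.0,-0.01,0.03],
    [0.0,-0.02,0.02],
    [0.0,0.03,-0.05],
    [0.0,0.03,-0.05],
    [0.0,0.03,-0.05],
    [0.0,0.03,-0.05],
    [0.0,0.03,-0.05],
  ],
)

```text
time: 13.8
ee_pos: [0.5004, 0.148, 0.3359]
orientation: [[-0.673, 0.601, 0.432], [0.739, 0.573, 0.353], [-0.035, 0.557, -0.83]]
contact_force: [-0.2, 0.2, -6.5]
gripper_width: 0.0158
finger_force: 69.9
```

Request:
move_arm(
  xyz=[
    [-0.13,-0.04,0.02],
    [-0.13,-0.05,0.02],
    [-0.13,-0.06,0.01],
    [-0.12,-0.07,0.0],
    [-0.12,-0.08,0.0],
    [-0.11,-0.08,-0.01],
    [-0.11,-0.09,-0.02],
    [-0.1,-0.1,-0.02],
    [-0.09,-0.11,-0.02],
    [-0.08,-0.11,-0.03],
    [-0.07,-0.12,-0.04],
    [-0.06,-0.12,-0.04],
  ],
  delta_rot=[
    [0.0,0.03,-0.05],
    [0.0,0.03,-0.05],
    [0.0,0.03,-0.04],
    [0.0,0.04,-0.05],
    [0.0,0.03,-0.04],
    [0.0,0.04,-0.05],
    [0.0,0.03,-0.05],
    [0.0,0.03,-0.04],
    [-0.01,0.04,-0.05],
    [0.0,0.03,-0.04],
    [-0.01,0.04,-0.05],
    [0.0,0.03,-0.04],
  ],
)

```text
time: 15.3
ee_pos: [0.6385, -0.0585, 0.2705]
orientation: [[-0.973, -0.181, -0.141], [-0.229, 0.803, 0.55], [0.014, 0.567, -0.823]]
contact_force: [0.0, 1.1, -5.3]
gripper_width: 0.0159
finger_force: 69.9
```

```bash
python3 - <<'E'
from fast import *
s=bot.sense(); p,R=now(); print(s["joint_pos"],s["contact_force"],p,R)
M=tilt(81.7,35.3); h=np.array([.554,-.0185,.1455]); W=[(h+M[:,2]*.01+[0,0,.03],M,.28)]
print(ftrack(s["joint_pos"],[x[:2] for x in W])[1:]); plan(p,R,W,wmax=.06)
E
```

```text
[ 0.7326  0.8315 -0.9579  1.282   0.0571  1.4212  1.7123] [ 0.0222  1.1187 -5.3132] [ 0.6385 -0.0585  0.2705] [[-0.9734 -0.1805 -0.141 ]
 [-0.2286  0.8034  0.5498]
 [ 0.014   0.5674 -0.8233]]
(np.float64(0.5612962825245175), np.float64(5.477175112903671e-06))
4 xyz [[0.12, -0.01, 0.2], [0.13, -0.02, 0.2], [0.13, -0.03, 0.19], [0.14, -0.05, 0.18]] 
 rot [[0.0, -0.04, 0.05], [0.0, -0.03, 0.05], [-0.01, -0.04, 0.05], [0.0, -0.03, 0.04]]
end [ 0.5548 -0.0131  0.1669] 
 [[-0.9902  0.116   0.0777]
 [ 0.1395  0.808   0.5725]
 [ 0.0036  0.5777 -0.8162]]
```

Request:
move_arm(
  xyz=[
    [0.12,-0.01,0.2],
    [0.13,-0.02,0.2],
    [0.13,-0.03,0.19],
    [0.14,-0.05,0.18],
    [0,0,0],
  ],
  delta_rot=[
    [0.0,-0.04,0.05],
    [0.0,-0.03,0.05],
    [-0.01,-0.04,0.05],
    [0.0,-0.03,0.04],
    [0,0,0],
  ],
)

```text
time: 15.92
ee_pos: [0.5499, -0.0104, 0.1662]
orientation: [[-0.99, 0.118, 0.073], [0.139, 0.808, 0.573], [0.009, 0.578, -0.816]]
contact_force: [-0.3, -0.0, -4.9]
gripper_width: 0.0157
finger_force: 69.9
```

```bash
cat > tote.py <<'E'
from fast import *
def look(n,view=None):
    for c in("top","side"):
        f=bot.grab_frame(c); P=pts(f); 
        if view==c: save(f,n,(180,150,480,375),2.6)
        Q=P.reshape(-1,3); b=(Q[:,0]>.40)&(Q[:,0]<.70)&(Q[:,1]>-.16)&(Q[:,1]<.12)
        for lo,hi in ((.05,.085),(.06,.11)):
            k=Q[b&(Q[:,2]>lo)&(Q[:,2]<hi)]
            r=cv2.minAreaRect((k[:,:2]*1000).astype(np.float32)); print(c,lo,hi,len(k),r)
        m=[d for d in bot.silhouettes("mat",c)][:1]
        for d in m: print(" mat",d["extent"])
if __name__=="__main__":
    look("hover","side"); s=log(); p,R=now(); print(p,R,s["joint_pos"],s["contact_force"])
E
python3 tote.py
```

```text
top 0.05 0.085 373 ((541.87646484375, -14.565994262695312), (148.62893676757812, 206.38714599609375), 82.4301986694336)
top 0.06 0.11 967 ((544.73486328125, -14.188796997070312), (150.13099670410156, 211.491943359375), 82.4297866821289)
 mat [293.9, 259.3, 98.7, 106.0]
side 0.05 0.085 2271 ((553.2286376953125, -16.80785369873047), (153.67575073242188, 209.12359619140625), 81.74595642089844)
side 0.06 0.11 3278 ((553.6588745117188, -17.11450958251953), (153.9830780029297, 209.9839630126953), 81.56356811523438)
 mat [297.4, 299.0, 120.6, 33.8]
[ 0.5558 -0.0107  0.1694] [[-0.99    0.1158  0.0808]
 [ 0.1412  0.807   0.5734]
 [ 0.0012  0.5791 -0.8153]] [ 0.8791  0.7361 -0.9502  1.8626 -0.0564  0.7576  1.5557] [ 0.7348  0.5982 -5.7085]
```

View pics/hover.png

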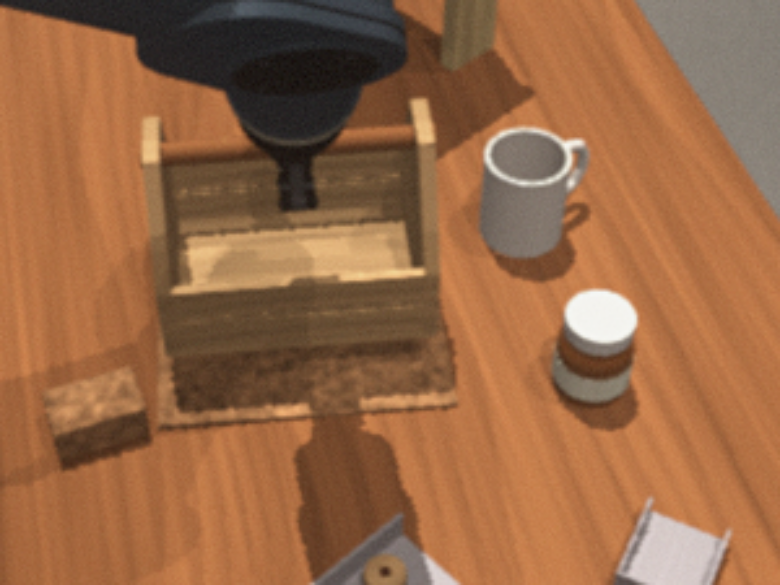

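The tote hovers upright over the mat. The mat's near edge shows at crop y≈410, and the mug (525,190), jar (595,345) and sanding block (100,420) are untouched. It measures (0.5535, −0.017) at yaw 81.7°, which matches the mat. I'll lower it now.

Request:
move_arm(
  xyz=[
    [0,-0.023,0.033],
    [0,-0.023,0.033],
    [0,-0.023,0.033],
    [0,-0.015,0.022],
    [0,-0.008,0.011],
    [0,0,0],
  ],
  delta_rot=[
    [0,0,0],
    [0,0,0],
    [0,0,0],
    [0,0,0],
    [0,0,0],
    [0,0,0],
  ],
)

```text
time: 16.88
ee_pos: [0.5545, -0.0098, 0.1447]
orientation: [[-0.99, 0.117, 0.079], [0.141, 0.807, 0.574], [0.004, 0.579, -0.815]]
contact_force: [-0.2, 0.2, -6.2]
gripper_width: 0.016
finger_force: 70.0
```

Request:
move_arm(
  xyz=[
    [0,-0.006,0.008],
    [0,-0.006,0.008],
    [0,0,0],
  ],
  delta_rot=[
    [0,0,0],
    [0,0,0],
    [0,0,0],
  ],
)

```text
time: 17.25
ee_pos: [0.5544, -0.0099, 0.1417]
orientation: [[-0.99, 0.117, 0.079], [0.141, 0.807, 0.574], [0.004, 0.579, -0.815]]
contact_force: [-0.4, -0.2, -7.4]
gripper_width: 0.0159
finger_force: 70.0
```

Request:
move_arm(
  xyz=[
    [0,-0.006,0.008],
    [0,0,0],
  ],
  delta_rot=[
    [0,0,0],
    [0,0,0],
  ],
)

```text
time: 17.5
ee_pos: [0.5544, -0.0098, 0.1404]
orientation: [[-0.99, 0.117, 0.079], [0.141, 0.807, 0.574], [0.004, 0.58, -0.815]]
contact_force: [-0.0, -0.3, -5.5]
gripper_width: 0.0155
finger_force: 70.2
```

Request:
move_arm(
  xyz=[
    [0,-0.006,0.008],
    [0,0,0],
  ],
  delta_rot=[
    [0,0,0],
    [0,0,0],
  ],
)

```text
time: 17.75
ee_pos: [0.5544, -0.0097, 0.1401]
orientation: [[-0.99, 0.117, 0.079], [0.141, 0.806, 0.574], [0.004, 0.58, -0.815]]
contact_force: [-6.8, -6.1, 13.5]
gripper_width: 0.0155
finger_force: 72.3
```

Request:
move_arm(
  xyz=[
    [0,0,0],
    [0,0,0],
    [0,0,0],
    [0,0,0],
  ],
  delta_rot=[
    [0,0,0],
    [0,0,0],
    [0,0,0],
    [0,0,0],
  ],
  grip=0.6,
)

```text
time: 18.25
ee_pos: [0.5545, -0.0099, 0.1388]
orientation: [[-0.99, 0.117, 0.079], [0.141, 0.807, 0.574], [0.004, 0.58, -0.815]]
contact_force: [-1.1, 0.8, -1.0]
gripper_width: 0.0511
finger_force: 0.0
```

Request:
move_arm(
  xyz=[
    [0,0,-0.1],
    [0,0,-0.15],
    [0,0,-0.2],
    [0,0,-0.25],
    [0,0,-0.25],
    [0,0,0],
  ],
  delta_rot=[
    [0,0,0],
    [0,0,0],
    [0,0,0],
    [0,0,0],
    [0,0,0],
    [0,0,0],
  ],
)

```text
time: 19.0
ee_pos: [0.5443, -0.0942, 0.2572]
orientation: [[-0.989, 0.118, 0.084], [0.145, 0.807, 0.572], [-0.0, 0.578, -0.816]]
contact_force: [-0.1, -0.1, -0.2]
gripper_width: 0.0512
finger_force: 0.0
```

```bash
cat > s4.py <<'E'
from fast import *
import time,pickle
def rel(phi,f):
    """tool axes in scoop axes"""
    t=np.radians(phi); z=np.array([np.sin(t),0,-np.cos(t)]); y=np.array([0,f,0.]); return np.column_stack([np.cross(y,z),y,z])
def scoopR(az,al):
    a,b=np.radians(az),np.radians(al); e=np.array([np.cos(a),np.sin(a),0]); k=np.array([0,0,1.]); p=np.cross(k,e)
    return np.column_stack([e*np.cos(b)-k*np.sin(b),p,e*np.sin(b)+k*np.cos(b)])
GX=np.array([-.109,0,.040]); LIP=np.array([.055,0,.004])
def tcp_lip(L,az,al,phi,f,g=GX):
    S=scoopR(az,al); R=S@rel(phi,f); return L+S@(g-LIP)+R[:,2]*.008,R
def tcp_grip(P,az,phi,f):
    R=scoopR(az,0)@rel(phi,f); return P+R[:,2]*.008,R
TC=np.array([.5535,-.0175]); TE=np.array([np.cos(np.radians(81.7)),np.sin(np.radians(81.7))])
def lipat(x,z): return np.r_[TC+TE*x,z]
HP=np.array([.4595,-.3685,.040]); HAZ=29.8
if __name__=="__main__":
    q=np.array(bot.sense()["joint_pos"]); print(q,bot.sense()["contact_force"])
    rng=np.random.default_rng(0);res=[];t0=time.time(); st={}
    while time.time()-t0<200:
        f=rng.choice([-1,1]); phi=rng.choice([0,10,20,30]); paz=81.7+rng.choice([-15,0,15])
        w=[]
        for k in range(rng.integers(0,3)):
            r=rng.uniform(.5,.7);b=np.radians(rng.uniform(-45,-10)); w.append((np.array([r*np.cos(b),r*np.sin(b),rng.uniform(.3,.45)]),tcp_grip(HP,rng.uniform(0,100),rng.uniform(-10,30),f)[1]))
        A=[(now_p:=fkj(q)[0]+[0,-.05,.12],fkj(q)[1])]+w+[(tcp_grip(HP,HAZ,phi,f)[0]+[0,0,.10],tcp_grip(HP,HAZ,phi,f)[1]),tcp_grip(HP,HAZ,phi,f)]
        o,mg,e=ftrack(q,A,.05,.2)
        st.setdefault((f,phi),[0,0])[0]+=1
        if mg<.05 or e>.02: continue
        st[(f,phi)][1]+=1
        up=tcp_grip(HP+[0,0,.17],HAZ,phi,f)
        B=[up,tcp_lip(lipat(-.16,.17),paz,-3,phi,f),tcp_lip(lipat(-.05,.13),paz,0,phi,f)]+[tcp_lip(lipat(-.05,.13-.035*k/4),paz,65*k/4,phi,f) for k in(1,2,3,4)]
        o2,mg2,e2=ftrack(o[-1],B,.05,.15)
        res.append((min(mg,mg2) if e2<.02 else -e2,mg,mg2,e2,f,phi,paz,w,[a.round(2) for a in o[-1:]+o2]))
    res.sort(key=lambda r:-r[0]); pickle.dump(res[:20],open("sc.pkl","wb")); print(len(res),st)
    for r in res[:5]: print(*r[:7],len(r[7]),[(a,B[:,2]) for a,B in r[7]]); 
    print(*res[0][8],sep="\n") if res else 0
E
python3 s4.py
```

```text
[ 1.0359  0.6608 -0.9954  1.7054 -0.0873  1.042   1.6215] [-0.057  -0.1472 -0.2403]
5933 {(np.int64(1), np.int64(20)): [861, 630], (np.int64(-1), np.int64(0)): [806, 805], (np.int64(-1), np.int64(30)): [903, 902], (np.int64(1), np.int64(30)): [871, 632], (np.int64(1), np.int64(0)): [844, 609], (np.int64(-1), np.int64(10)): [906, 906], (np.int64(-1), np.int64(20)): [827, 827], (np.int64(1), np.int64(10)): [854, 622]}
0.4383842185000345 0.4383842185000345 0.43884861948743237 0.00012779393242183106 -1 0 96.7 1 [(array([ 0.4516, -0.2776,  0.415 ]), array([ 0.3105,  0.0313, -0.9501]))]
0.4380063002588761 0.4380063002588761 0.43980118205697005 0.00012802912341050026 -1 0 96.7 2 [(array([ 0.4299, -0.3353,  0.4105]), array([-0.0218, -0.0035, -0.9998])), (array([ 0.6851, -0.1249,  0.3654]), array([ 0.0017,  0.0022, -1.    ]))]
0.43727165441221194 0.43901916859665646 0.43727165441221194 0.00012740454691128873 -1 0 96.7 2 [(array([ 0.3709, -0.3524,  0.313 ]), array([ 0.3267,  0.1026, -0.9395])), (array([ 0.6043, -0.1885,  0.4143]), array([-0.0019, -0.0002, -1.    ]))]
0.4339935166132456 0.4339935166132456 0.45014904569968417 0.0001305828809706142 -1 0 96.7 1 [(array([ 0.512 , -0.1017,  0.4403]), array([ 0.3113,  0.1489, -0.9386]))]
0.4318136079239583 0.4318136079239583 0.4559998090759996 0.00013202544315815822 -1 0 96.7 1 [(array([ 0.4869, -0.1147,  0.3688]), array([-0.1236, -0.0518, -0.991 ]))]
[ 0.79  0.72 -0.31  1.87  0.36  0.61 -0.8 ]
[ 0.86  0.51 -0.41  1.72  0.24  0.97 -0.69]
[ 0.92  0.67 -0.72  1.54  0.42  1.12  0.23]
[ 0.73  0.63 -0.69  1.71  0.47  0.98 -0.02]
[ 0.5   0.52 -0.56  1.8   0.68  0.97 -0.3 ]
[ 0.23  0.48 -0.46  1.88  0.91  1.09 -0.62]
[-0.02  0.53 -0.4   1.94  1.06  1.31 -0.91]
[-0.24  0.65 -0.34  1.95  1.13  1.55 -1.13]
```

```bash
python3 - <<'E'
from s4 import *
f,phi=-1,20; HP=np.array([.459,-.369,.040]); HAZ=30
p,R=now(); q=np.array(bot.sense()["joint_pos"])
g,Rg=tcp_grip(HP,HAZ,phi,f)
A=[(p+[0,-.05,.06],R,.35),(g+[0,0,.09],Rg,.35),(g+[0,0,.04],Rg,.2)]
o,mg,e=ftrack(q,[a[:2] for a in A]+[(g,Rg)]); print(o[-1],mg,e)
up=tcp_grip(HP+[0,0,.17],HAZ,phi,f); paz=81.7
B=[up,tcp_lip(lipat(-.16,.17),paz,-3,phi,f),tcp_lip(lipat(-.05,.13),paz,0,phi,f)]+[tcp_lip(lipat(-.05,.13-.035*k/4),paz,65*k/4,phi,f) for k in(1,2,3,4)]
o,mg,e=ftrack(o[-1],B); print(o[-1],mg,e,g,Rg)
plan(p,R,A,wmax=.08)
E
```

```text
[ 0.9363  0.7131 -0.2253  1.9683 -0.4801  0.4183  0.1596] 0.24832667437835979 5.255724912423283e-06
[-0.3628  0.5478  0.0797  1.782   0.6898  1.2816 -0.7975] 0.3085883816234265 3.7433674744588753e-05 [ 0.4614 -0.3676  0.0325] [[ 0.8138  0.5     0.2962]
 [ 0.4698 -0.866   0.171 ]
 [ 0.342   0.     -0.9397]]
12 xyz [[-0.02, -0.02, -0.26], [-0.03, -0.02, -0.26], [0.02, -0.1, 0.01], [0.01, -0.1, 0.01], [-0.01, -0.1, 0.01], [-0.02, -0.1, 0.01], [-0.03, -0.1, 0.01], [-0.04, -0.09, 0.01], [-0.05, -0.09, 0.01], [-0.06, -0.08, 0.01], [-0.07, -0.08, 0.01], [-0.08, -0.07, 0.02]] 
 rot [[0.0, 0.0, 0.0], [0.0, 0.0, 0.0], [0.0, -0.02, 0.07], [0.0, -0.02, 0.07], [0.0, -0.02, 0.07], [0.0, -0.02, 0.08], [0.0, -0.02, 0.07], [0.0, -0.02, 0.08], [0.0, -0.02, 0.08], [-0.01, -0.02, 0.07], [0.0, -0.02, 0.08], [0.0, -0.02, 0.07]]
12 xyz [[-0.08, -0.06, 0.02], [-0.09, -0.05, 0.02], [-0.09, -0.04, 0.02], [-0.1, -0.02, 0.02], [-0.1, -0.01, 0.03], [-0.1, 0.0, 0.03], [-0.1, 0.01, 0.03], [-0.09, 0.02, 0.03], [-0.09, 0.03, 0.03], [-0.08, 0.04, 0.04], [-0.06, 0.0, 0.16], [-0.06, 0.0, 0.16]] 
 rot [[0.0, -0.01, 0.08], [-0.01, -0.02, 0.07], [0.0, -0.01, 0.08], [-0.01, -0.02, 0.07], [0.0, -0.01, 0.08], [-0.01, -0.02, 0.07], [0.0, -0.01, 0.08], [-0.01, -0.02, 0.07], [0.0, -0.01, 0.08], [-0.01, -0.02, 0.07], [0.0, 0.0, 0.0], [0.0, 0.0, 0.0]]
end [ 0.4614 -0.3683  0.0716] 
 [[ 0.8124  0.5031  0.2948]
 [ 0.4753 -0.8642  0.1652]
 [ 0.3379  0.0059 -0.9412]]
```

Request:
move_arm(
  xyz=[
    [-0.02,-0.02,-0.26],
    [-0.03,-0.02,-0.26],
    [0.02,-0.1,0.01],
    [0.01,-0.1,0.01],
    [-0.01,-0.1,0.01],
    [-0.02,-0.1,0.01],
    [-0.03,-0.1,0.01],
    [-0.04,-0.09,0.01],
    [-0.05,-0.09,0.01],
    [-0.06,-0.08,0.01],
    [-0.07,-0.08,0.01],
    [-0.08,-0.07,0.02],
  ],
  delta_rot=[
    [0.0,0.0,0.0],
    [0.0,0.0,0.0],
    [0.0,-0.02,0.07],
    [0.0,-0.02,0.07],
    [0.0,-0.02,0.07],
    [0.0,-0.02,0.08],
    [0.0,-0.02,0.07],
    [0.0,-0.02,0.08],
    [0.0,-0.02,0.08],
    [-0.01,-0.02,0.07],
    [0.0,-0.02,0.08],
    [0.0,-0.02,0.07],
  ],
)

```text
time: 20.5
ee_pos: [0.5018, -0.254, 0.2162]
orientation: [[-0.227, 0.923, 0.311], [0.916, 0.093, 0.391], [0.332, 0.373, -0.866]]
contact_force: [-0.2, 0.5, 0.1]
gripper_width: 0.0514
finger_force: 0.0
```

Request:
move_arm(
  xyz=[
    [-0.08,-0.06,0.02],
    [-0.09,-0.05,0.02],
    [-0.09,-0.04,0.02],
    [-0.1,-0.02,0.02],
    [-0.1,-0.01,0.03],
    [-0.1,0.0,0.03],
    [-0.1,0.01,0.03],
    [-0.09,0.02,0.03],
    [-0.09,0.03,0.03],
    [-0.08,0.04,0.04],
  ],
  delta_rot=[
    [0.0,-0.01,0.08],
    [-0.01,-0.02,0.07],
    [0.0,-0.01,0.08],
    [-0.01,-0.02,0.07],
    [0.0,-0.01,0.08],
    [-0.01,-0.02,0.07],
    [0.0,-0.01,0.08],
    [-0.01,-0.02,0.07],
    [0.0,-0.01,0.08],
    [-0.01,-0.02,0.07],
  ],
)

```text
time: 21.75
ee_pos: [0.4609, -0.3654, 0.1197]
orientation: [[0.814, 0.503, 0.29], [0.474, -0.864, 0.168], [0.335, 0.001, -0.942]]
contact_force: [0.8, 0.7, -0.0]
gripper_width: 0.0514
finger_force: 0.0
```

```bash
python3 - <<'E'
from s4 import *
f,phi=-1,20; HP=np.array([.459,-.369,.040]); HAZ=30
s=log(); p,R=now(); print(s["joint_pos"],p,R,s["time"])
for c in("side","top"):
    fr=bot.grab_frame(c); P=pts(fr); m=(P[...,0]>.5)&(P[...,0]<.62)&(P[...,1]>-.39)&(P[...,1]<-.25)
    if c=="side": save(fr,"pre",(220,300,420,450),4)
    # tote pose after release
    Q=P.reshape(-1,3); k=Q[(Q[:,0]>.4)&(Q[:,0]<.7)&(Q[:,1]>-.16)&(Q[:,1]<.12)&(Q[:,2]>.066)&(Q[:,2]<.082)]
    print(c,"tote",cv2.minAreaRect((k[:,:2]*1000).astype(np.float32)))
g,Rg=tcp_grip(HP,HAZ,phi,f)
plan(p,R,[(g+[0,0,.04],Rg,.2),(g,Rg,.1)],dec=3)
E
```

```text
[ 0.8933  0.572  -0.1647  1.9163 -0.4292  0.6039  0.0635] [ 0.4609 -0.3654  0.1197] [[ 0.8142  0.5029  0.2901]
 [ 0.474  -0.8644  0.1681]
 [ 0.3353  0.0006 -0.9421]] 21.75
side tote ((552.4534301757812, -18.10387420654297), (148.6254425048828, 209.32850646972656), 81.91780090332031)
top tote ((550.4639282226562, -13.667167663574219), (150.42567443847656, 209.43283081054688), 81.8782730102539)
5 xyz [[-0.055, 0.007, 0.148], [-0.055, 0.007, 0.147], [-0.031, 0.0, 0.083], [-0.03, 0.0, 0.084], [-0.031, 0.0, 0.083]] 
 rot [[0.0, 0.002, 0.001], [0.0, 0.003, 0.001], [0.0, 0.0, 0.0], [0.0, 0.0, 0.0], [0.0, 0.0, 0.0]]
end [ 0.4613 -0.3676  0.0325] 
 [[ 0.8135  0.5003  0.2965]
 [ 0.4699 -0.8658  0.1718]
 [ 0.3427 -0.0005 -0.9394]]
```

View pics/pre.png

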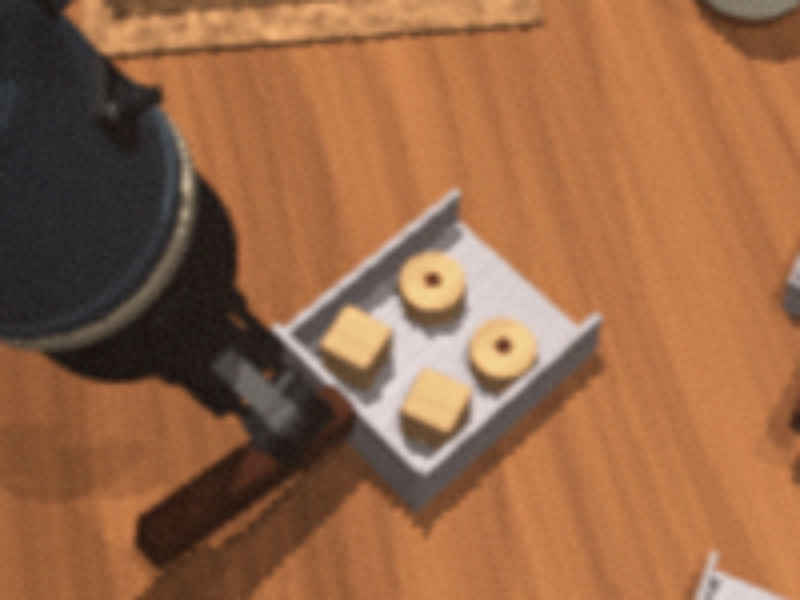

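The crop shows the fingers above the scoop handle at (290,420). All four parts are in the pan, and the lip faces the upper right. The tote measures (0.5515, −0.016) at yaw 81.9°, so it is well placed. I'll grasp the scoop now.

Request:
move_arm(
  xyz=[
    [-0.055,0.007,0.148],
    [-0.055,0.007,0.147],
    [-0.031,0.0,0.083],
    [-0.03,0.0,0.084],
    [-0.031,0.0,0.083],
    [0,0,0],
  ],
  delta_rot=[
    [0.0,0.002,0.001],
    [0.0,0.003,0.001],
    [0.0,0.0,0.0],
    [0.0,0.0,0.0],
    [0.0,0.0,0.0],
    [0,0,0],
  ],
)

```text
time: 22.6
ee_pos: [0.4616, -0.3671, 0.0322]
orientation: [[0.811, 0.504, 0.296], [0.473, -0.864, 0.173], [0.343, -0.0, -0.939]]
contact_force: [1.1, -0.6, 0.2]
gripper_width: 0.0514
finger_force: 0.0
```

Request:
move_arm(
  xyz=[
    [0,0,0],
    [0,0,0],
    [0,0,0],
    [0,0,0],
    [0,0,0],
  ],
  delta_rot=[
    [0,0,0],
    [0,0,0],
    [0,0,0],
    [0,0,0],
    [0,0,0],
  ],
  grip=0,
  squeeze=100,
)

```text
time: 23.22
ee_pos: [0.4621, -0.3677, 0.0337]
orientation: [[0.811, 0.504, 0.298], [0.474, -0.864, 0.172], [0.344, 0.002, -0.939]]
contact_force: [-2.5, 0.0, 5.7]
gripper_width: 0.0164
finger_force: 97.4
```

```bash
python3 - <<'E'
from s4 import *
f,phi=-1,20; HP=np.array([.459,-.369,.040]); HAZ=30
s=log(); p,R=now(); print(p,R,s["time"],s["contact_force"],s["torque"])
up=tcp_grip(HP+[0,0,.17],HAZ,phi,f)
plan(p,R,[(p+[0,0,.012],R,.04),(p+[0,0,.05],R,.13)],dec=3)
E
```

```text
[ 0.4621 -0.3677  0.0337] [[ 0.8108  0.5039  0.2978]
 [ 0.4738 -0.8637  0.1715]
 [ 0.3436  0.002  -0.9391]] 23.225 [-2.4598  0.0097  5.6614] [0.1854 0.3499 0.2387]
4 xyz [[0.014, 0.0, -0.038], [0.013, 0.0, -0.037], [0.044, 0.0, -0.119], [0.044, 0.001, -0.119]] 
 rot [[0.0, 0.0, 0.0], [0.0, 0.0, 0.0], [0.0, 0.0, 0.0], [0.0, 0.0, 0.0]]
end [ 0.4621 -0.3677  0.0837] 
 [[ 0.8108  0.5039  0.2978]
 [ 0.4738 -0.8637  0.1715]
 [ 0.3436  0.002  -0.9391]]
```

Request:
move_arm(
  xyz=[
    [0.014,0.0,-0.038],
    [0.013,0.0,-0.037],
    [0.03,0.0,-0.08],
    [0.044,0.0,-0.119],
    [0.044,0.0,-0.119],
    [0,0,0],
  ],
  delta_rot=[
    [0,0,0],
    [0,0,0],
    [0,0,0],
    [0,0,0],
    [0,0,0],
    [0,0,0],
  ],
)

```text
time: 23.98
ee_pos: [0.4628, -0.368, 0.0977]
orientation: [[0.81, 0.504, 0.299], [0.475, -0.864, 0.17], [0.344, 0.004, -0.939]]
contact_force: [0.7, -0.5, -3.3]
gripper_width: 0.0164
finger_force: 97.9
```

```bash
cat > scoop.py <<'E'
from s4 import *
def look(n=None,parts=True):
    """measure pan plane: gray pixels near the TCP"""
    s=bot.sense(); p=np.array(s["ee_pos"]); R=np.array(s["orientation"])
    for c in("side","top"):
        fr=bot.grab_frame(c); P=pts(fr); hsv=cv2.cvtColor(fr["image"],cv2.COLOR_RGB2HSV)
        if n and c=="side": save(fr,n)
        d=np.linalg.norm(P-p,axis=-1); g=(hsv[...,1]<60)&(hsv[...,2]>90)&(d<.24)&(d>.05)&(P[...,2]>.04)&(fr["z_map"]>0)
        g=cv2.morphologyEx(g.astype(np.uint8),cv2.MORPH_OPEN,np.ones((3,3))); nn,lab,st,_=cv2.connectedComponentsWithStats(g); k=1+st[1:,4].argmax(); Q=P[lab==k]
        # floor plane by robust iteration
        k=Q[Q[:,2]<np.median(Q[:,2])+.01] ; 
        for _ in range(5):
            cc=k.mean(0); nrm=np.linalg.svd(k-cc,full_matrices=False)[2][2]; nrm*=np.sign(nrm[2]); k=Q[abs((Q-cc)@nrm)<.005]
        print(c,len(Q),len(k),"normal",nrm,"centre",cc,"tool",p,cv2.minAreaRect((k[:,:2]*1000).astype(np.float32)))
E
python3 - <<'E'
from scoop import *
look("lift"); s=log(); print(s["contact_force"],s["torque"],s["orientation"])
E
```

```text
side 1486 1040 normal [0.0066 0.0057 1.    ] centre [ 0.5631 -0.3062  0.0678] tool [ 0.4628 -0.368   0.0977] ((560.4803466796875, -313.86724853515625), (95.51727294921875, 89.537109375), 31.182207107543945)
top 1076 882 normal [0.0042 0.007  1.    ] centre [ 0.5535 -0.3164  0.0657] tool [ 0.4628 -0.368   0.0977] ((553.09033203125, -317.49969482421875), (107.0123062133789, 80.45011138916016), 29.861888885498047)
[-0.1315  0.4763 -4.768 ] [-0.4799  0.8361  0.0576] [[ 0.8109  0.5041  0.2972]
 [ 0.4739 -0.8637  0.1718]
 [ 0.3433  0.0016 -0.9392]]
```

View pics/lift.png

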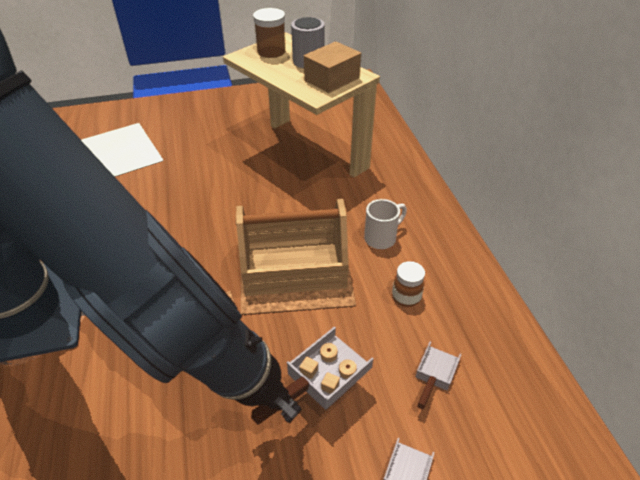

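The scoop hangs level at (330,368) with all four parts in it. The tote stands on the mat at (293,265), and the jar, mug and small scoops are untouched. I'll carry it to the tote's near side.

```bash
python3 - <<'E'
from s4 import *
import s4
s4.TC=np.array([.552,-.016]); f,phi=-1,20
p,R=now(); q=bot.sense()["joint_pos"]; paz=81.7
al=20-np.degrees(np.arcsin(R[2,0])); print("rel",al)
B=[tcp_lip(lipat(-.17,.16),paz,-3,phi,f)+(.16,),tcp_lip(lipat(-.05,.13),paz,0,phi,f)+(.16,)]
C=[tcp_lip(lipat(-.05,.13-.035*k/7),paz,70*k/7,phi,f)+(.4,) for k in range(1,8)]
print(ftrack(q,[b[:2] for b in B+C])[1:])
p,R=plan(p,R,[(p+[0,0,.05],R,.12)]+B,wmax=.05)
print("TIP"); plan(p,R,C,wmax=.112,dec=2)
E
```

```text
rel -0.07760089635635126
(np.float64(0.46160759138323293), np.float64(2.761310589034005e-05))
12 xyz [[0.04, 0.0, -0.1], [0.04, 0.0, -0.11], [0.03, 0.0, -0.1], [0.03, 0.0, -0.01], [0.03, 0.0, -0.01], [0.03, 0.01, -0.01], [0.03, 0.01, -0.01], [0.03, 0.01, -0.01], [0.03, 0.01, -0.01], [0.03, 0.01, -0.01], [0.03, 0.01, -0.01], [0.03, 0.02, -0.01]] 
 rot [[0.0, 0.0, 0.0], [0.0, 0.0, 0.0], [0.0, 0.0, 0.0], [0.02, 0.0, -0.04], [0.02, 0.0, -0.04], [0.02, 0.0, -0.05], [0.02, 0.0, -0.04], [0.02, 0.0, -0.05], [0.02, 0.0, -0.04], [0.01, 0.0, -0.05], [0.02, 0.0, -0.04], [0.01, 0.01, -0.05]]
9 xyz [[0.03, 0.02, -0.01], [0.02, 0.02, -0.01], [0.02, 0.01, -0.01], [0.12, 0.0, 0.07], [0.12, 0.0, 0.07], [0.11, 0.0, 0.07], [0.12, 0.0, 0.07], [0.12, 0.0, 0.08], [0.11, 0.0, 0.07]] 
 rot [[0.02, 0.0, -0.04], [0.01, 0.01, -0.05], [0.02, 0.0, -0.04], [0.0, -0.01, 0.0], [0.0, 0.0, 0.0], [0.0, -0.01, 0.0], [0.0, 0.0, 0.0], [0.0, -0.01, 0.0], [-0.01, 0.0, 0.0]]
end [ 0.5208 -0.2255  0.1581] 
 [[ 0.1412  0.9883  0.0571]
 [ 0.9284 -0.1522  0.3391]
 [ 0.3438  0.0051 -0.939 ]]
TIP
11 xyz [[0.05, 0.0, -0.06], [0.05, 0.0, -0.07], [0.05, 0.0, -0.06], [0.04, 0.0, -0.07], [0.06, 0.0, -0.06], [0.05, 0.0, -0.06], [0.06, 0.0, -0.06], [0.05, 0.01, -0.07], [0.12, 0.0, -0.13], [0.12, 0.0, -0.12], [0.13, 0.0, -0.13]] 
 rot [[0.0, -0.06, 0.0], [0.0, -0.05, 0.0], [0.0, -0.06, 0.0], [0.0, -0.05, 0.0], [0.0, -0.06, 0.0], [0.0, -0.05, -0.01], [0.0, -0.06, 0.0], [0.0, -0.06, 0.0], [0.0, -0.11, 0.0], [0.0, -0.11, 0.0], [0.0, -0.11, 0.0]]
end [ 0.5406 -0.0942  0.2561] 
 [[ 0.0901  0.9906 -0.103 ]
 [ 0.6352 -0.1368 -0.7602]
 [-0.7671  0.0031 -0.6415]]
```

Request:
move_arm(
  xyz=[
    [0.04,0.0,-0.1],
    [0.04,0.0,-0.11],
    [0.03,0.0,-0.1],
    [0.03,0.0,-0.01],
    [0.03,0.0,-0.01],
    [0.03,0.01,-0.01],
    [0.03,0.01,-0.01],
    [0.03,0.01,-0.01],
    [0.03,0.01,-0.01],
    [0.03,0.01,-0.01],
    [0.03,0.01,-0.01],
    [0.03,0.02,-0.01],
  ],
  delta_rot=[
    [0.0,0.0,0.0],
    [0.0,0.0,0.0],
    [0.0,0.0,0.0],
    [0.02,0.0,-0.04],
    [0.02,0.0,-0.04],
    [0.02,0.0,-0.05],
    [0.02,0.0,-0.04],
    [0.02,0.0,-0.05],
    [0.02,0.0,-0.04],
    [0.01,0.0,-0.05],
    [0.02,0.0,-0.04],
    [0.01,0.01,-0.05],
  ],
)

```text
time: 25.58
ee_pos: [0.4939, -0.3509, 0.1724]
orientation: [[0.335, 0.935, 0.119], [0.866, -0.356, 0.351], [0.371, -0.014, -0.929]]
contact_force: [-0.4, 0.1, -3.4]
gripper_width: 0.0163
finger_force: 98.0
```

Request:
move_arm(
  xyz=[
    [0.03,0.02,-0.01],
    [0.02,0.02,-0.01],
    [0.02,0.01,-0.01],
    [0,0,0],
  ],
  delta_rot=[
    [0.02,0.0,-0.04],
    [0.01,0.01,-0.05],
    [0.02,0.0,-0.04],
    [0,0,0],
  ],
)

```text
time: 26.08
ee_pos: [0.5039, -0.3456, 0.18]
orientation: [[0.139, 0.989, 0.049], [0.911, -0.147, 0.385], [0.388, -0.009, -0.922]]
contact_force: [-0.3, -0.1, -3.4]
gripper_width: 0.0166
finger_force: 98.0
```

```bash
python3 - <<'E'
from scoop import *
import s4
look(); s4.TC=np.array([.552,-.016]); f,phi=-1,20
s=log(); p,R=now(); print(s["joint_pos"],s["time"],p,R)
S=R@rel(phi,f).T; g=p-R[:,2]*.008; L=g+S@(LIP-GX); print("lip",L,"tote x",(L[:2]-s4.TC)@TE,"y",(L[:2]-s4.TC)@[-TE[1],TE[0]])
paz=81.7
B=[tcp_lip(lipat(-.05,.13),paz,0,phi,f)+(.16,)]
C=[tcp_lip(lipat(-.05,.13-.035*k/7),paz,70*k/7,phi,f)+(.4,) for k in range(1,8)]
print(ftrack(s["joint_pos"],[b[:2] for b in B+C])[1:])
p,R=plan(p,R,B,wmax=.05)
print("TIP"); plan(p,R,C,wmax=.112,dec=2)
E
```

```text
side 18 18 normal [ 0.0635 -0.3246  0.9437] centre [ 0.5577 -0.3891  0.2597] tool [ 0.5039 -0.3456  0.18  ] ((557.527587890625, -388.7850646972656), (6.4088568687438965, 4.039705276489258), 74.83943939208984)
top 1296 1128 normal [ 0.0008 -0.0432  0.9991] centre [ 0.5188 -0.2383  0.1543] tool [ 0.5039 -0.3456  0.18  ] ((519.7698974609375, -241.60960388183594), (107.40536499023438, 81.82807159423828), 81.85047149658203)
[ 0.8983  0.6791 -0.3287  1.5131 -0.1566  1.1741  0.5426] 26.175 [ 0.5031 -0.3458  0.1798] [[ 0.1409  0.9888  0.0486]
 [ 0.911  -0.1488  0.3846]
 [ 0.3875 -0.0099 -0.9218]]
lip [ 0.5271 -0.1851  0.1592] tote x -0.17094131443596816 y 0.00021674880651959688
(np.float64(0.6306784912335595), np.float64(2.777083776135743e-05))
6 xyz [[0.12, 0.0, 0.07], [0.12, 0.0, 0.07], [0.12, 0.0, 0.07], [0.12, 0.0, 0.07], [0.11, 0.0, 0.08], [0.12, 0.0, 0.07]] 
 rot [[0.0, -0.01, 0.0], [0.0, 0.0, 0.0], [0.0, -0.01, 0.0], [0.0, 0.0, 0.0], [0.0, -0.01, 0.0], [0.0, 0.0, 0.0]]
end [ 0.5212 -0.2245  0.1587] 
 [[ 0.1431  0.9888  0.0419]
 [ 0.9281 -0.1488  0.3413]
 [ 0.3437 -0.0099 -0.939 ]]
TIP
11 xyz [[0.05, 0.0, -0.06], [0.04, 0.0, -0.07], [0.05, 0.0, -0.06], [0.05, 0.0, -0.07], [0.05, 0.0, -0.06], [0.05, 0.0, -0.06], [0.06, 0.0, -0.06], [0.05, 0.0, -0.07], [0.12, 0.0, -0.12], [0.12, 0.01, -0.13], [0.13, 0.0, -0.13]] 
 rot [[0.0, -0.06, 0.0], [-0.01, -0.05, 0.0], [0.0, -0.06, 0.0], [0.0, -0.05, 0.0], [0.0, -0.06, 0.0], [0.0, -0.05, -0.01], [0.0, -0.06, 0.0], [0.0, -0.06, 0.0], [0.0, -0.11, 0.0], [0.0, -0.11, 0.0], [0.01, -0.11, 0.0]]
end [ 0.5411 -0.0944  0.2562] 
 [[ 0.0889  0.989  -0.1182]
 [ 0.6352 -0.1477 -0.7581]
 [-0.7672 -0.0077 -0.6414]]
```

Request:
move_arm(
  xyz=[
    [0.12,0.0,0.07],
    [0.12,0.0,0.07],
    [0.12,0.0,0.07],
    [0.12,0.0,0.07],
    [0.11,0.0,0.08],
    [0.12,0.0,0.07],
    [0,0,0],
  ],
  delta_rot=[
    [0.0,-0.01,0.0],
    [0.0,0.0,0.0],
    [0.0,-0.01,0.0],
    [0.0,0.0,0.0],
    [0.0,-0.01,0.0],
    [0.0,0.0,0.0],
    [0,0,0],
  ],
)

```text
time: 27.05
ee_pos: [0.5213, -0.2217, 0.1587]
orientation: [[0.139, 0.989, 0.04], [0.928, -0.144, 0.343], [0.346, -0.01, -0.938]]
contact_force: [1.2, -0.3, -3.0]
gripper_width: 0.0162
finger_force: 98.1
```

Request:
move_arm(
  xyz=[
    [0.05,0.0,-0.06],
    [0.04,0.0,-0.07],
    [0.05,0.0,-0.06],
    [0.05,0.0,-0.07],
    [0.05,0.0,-0.06],
    [0.05,0.0,-0.06],
    [0.06,0.0,-0.06],
    [0.05,0.0,-0.07],
    [0.12,0.0,-0.12],
    [0.12,0.01,-0.13],
    [0.13,0.0,-0.13],
    [0,0,0],
  ],
  delta_rot=[
    [0.0,-0.06,0.0],
    [-0.01,-0.05,0.0],
    [0.0,-0.06,0.0],
    [0.0,-0.05,0.0],
    [0.0,-0.06,0.0],
    [0.0,-0.05,-0.01],
    [0.0,-0.06,0.0],
    [0.0,-0.06,0.0],
    [0.0,-0.11,0.0],
    [0.0,-0.11,0.0],
    [0.01,-0.11,0.0],
    [0,0,0],
  ],
)

```text
time: 28.55
ee_pos: [0.5422, -0.0876, 0.2528]
orientation: [[0.079, 0.99, -0.113], [0.637, -0.137, -0.758], [-0.767, -0.012, -0.642]]
contact_force: [-0.7, -0.8, -3.8]
gripper_width: 0.0165
finger_force: 98.3
```

```bash
python3 - <<'E'
from s4 import *
import s4
s4.TC=np.array([.552,-.016]); f,phi=-1,20
s=log(); p,R=now(); print(s["joint_pos"],s["time"],s["contact_force"])
S=R@rel(phi,f).T; g=p-R[:,2]*.008; L=g+S@(LIP-GX); print("alpha",np.degrees(np.arcsin(-S[2,0])),"lip z",L[2],"tote x",(L[:2]-s4.TC)@TE,"y",(L[:2]-s4.TC)@[-TE[1],TE[0]])
for c in("side","top"):
    fr=bot.grab_frame(c); P=pts(fr)
    if c=="side": save(fr,"tip",(180,150,420,330),3.3)
    for n in("block1","wheel1"):
        for d in bot.silhouettes(n,c):
            m=d["mask"]&(fr["z_map"]>0); print(c,n,round(d["confidence"],2),np.round(d["extent"]),np.median(P[m],0))
E
```

```text
[-0.4113  0.5959  0.0594  1.7605  0.7226  1.3649 -0.857 ] 28.55 [-0.6528 -0.7674 -3.8426]
alpha 70.03916929687034 lip z 0.09152846170163126 tote x -0.044083403466269065 y 0.001567303681976574
side block1 0.52 [307. 259.   9.  10.] [ 0.5791 -0.0323  0.0358]
side block1 0.39 [217. 309.  40.  34.] [ 0.3811 -0.1147  0.0311]
side wheel1 0.74 [384. 226.  46.  54.] [0.7605 0.0109 0.0544]
top block1 0.58 [326. 254.  29.  48.] [ 0.5263 -0.0908  0.2055]
```

View pics/tip.png

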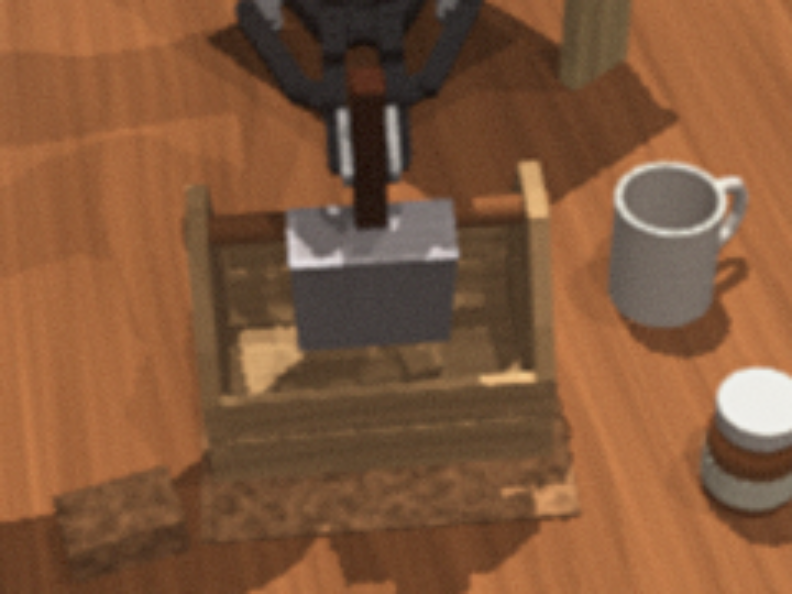

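The scoop is tipped with its lip at crop (375,345), inside the tote. One block shows on the tote floor at (425,360). I'll level it, back off and check that it is empty.

```bash
python3 - <<'E'
from s4 import *
import s4
s4.TC=np.array([.552,-.016]); f,phi=-1,20; paz=81.7
p,R=now(); q=bot.sense()["joint_pos"]
C=[tcp_lip(lipat(-.055,.095+.05*k/6),paz,70-70*k/6,phi,f)+(.4,) for k in range(1,7)]+[tcp_lip(lipat(-.17,.16),paz,0,phi,f)+(.25,)]
print(ftrack(q,[b[:2] for b in C])[1:]); plan(p,R,C,wmax=.075)
E
```

```text
(np.float64(0.6546907313376529), np.float64(5.6254120254665865e-05))
12 xyz [[-0.07, 0.0, 0.09], [-0.08, 0.0, 0.09], [-0.06, 0.0, 0.08], [-0.07, 0.0, 0.07], [-0.06, 0.0, 0.08], [-0.06, 0.0, 0.07], [-0.05, 0.0, 0.07], [-0.06, 0.0, 0.07], [-0.05, 0.0, 0.07], [-0.06, 0.0, 0.07], [-0.04, 0.0, 0.07], [-0.05, -0.01, 0.07]] 
 rot [[0.0, 0.06, 0.0], [-0.01, 0.07, 0.0], [0.0, 0.06, 0.0], [0.0, 0.07, 0.0], [0.0, 0.06, 0.0], [0.0, 0.07, 0.0], [0.0, 0.06, 0.0], [0.0, 0.07, 0.0], [0.0, 0.06, 0.0], [0.0, 0.07, 0.0], [0.0, 0.06, 0.0], [0.0, 0.07, 0.0]]
4 xyz [[-0.17, 0.0, -0.09], [-0.17, 0.0, -0.09], [-0.17, 0.0, -0.09], [-0.17, 0.0, -0.08]] 
 rot [[0.0, 0.0, 0.0], [0.0, 0.0, 0.0], [0.0, 0.0, 0.0], [0.0, 0.0, 0.0]]
end [ 0.5042 -0.3434  0.188 ] 
 [[ 0.1286  0.9903  0.0533]
 [ 0.9298 -0.1391  0.3408]
 [ 0.3449  0.0057 -0.9386]]
```

Request:
move_arm(
  xyz=[
    [0,0,0],
    [-0.07,0.0,0.09],
    [-0.08,0.0,0.09],
    [-0.06,0.0,0.08],
    [-0.07,0.0,0.07],
    [-0.06,0.0,0.08],
    [-0.06,0.0,0.07],
    [-0.05,0.0,0.07],
    [-0.06,0.0,0.07],
    [-0.05,0.0,0.07],
    [-0.06,0.0,0.07],
    [-0.04,0.0,0.07],
  ],
  delta_rot=[
    [0,0,0],
    [0.0,0.06,0.0],
    [-0.01,0.07,0.0],
    [0.0,0.06,0.0],
    [0.0,0.07,0.0],
    [0.0,0.06,0.0],
    [0.0,0.07,0.0],
    [0.0,0.06,0.0],
    [0.0,0.07,0.0],
    [0.0,0.06,0.0],
    [0.0,0.07,0.0],
    [0.0,0.06,0.0],
  ],
)

```text
time: 30.35
ee_pos: [0.5219, -0.2266, 0.1855]
orientation: [[0.133, 0.99, 0.038], [0.962, -0.138, 0.238], [0.241, 0.005, -0.971]]
contact_force: [0.4, 0.5, -2.9]
gripper_width: 0.0163
finger_force: 98.2
```

Request:
move_arm(
  xyz=[
    [-0.05,0.0,0.07],
    [-0.17,0.0,-0.09],
    [-0.17,0.0,-0.09],
    [-0.17,0.0,-0.09],
    [-0.17,0.0,-0.08],
    [0,0,0],
  ],
  delta_rot=[
    [0.0,0.07,0.0],
    [0,0,0],
    [0,0,0],
    [0,0,0],
    [0,0,0],
    [0,0,0],
  ],
)

```text
time: 31.1
ee_pos: [0.5049, -0.346, 0.1873]
orientation: [[0.131, 0.99, 0.051], [0.931, -0.141, 0.337], [0.341, 0.004, -0.94]]
contact_force: [-0.8, 0.2, -2.6]
gripper_width: 0.0164
finger_force: 98.2
```

```bash
python3 - <<'E'
from scoop import *
look(); s=log(); p,R=now(); print(s["time"],p,R,s["contact_force"])
for c in("top","side"):
    fr=bot.grab_frame(c); P=pts(fr)
    if c=="top": save(fr,"after",(230,130,480,320),3.2)
    for n in("block1","wheel1"):
        for d in bot.silhouettes(n,c):
            m=d["mask"]&(fr["z_map"]>0); print(c,n,round(d["confidence"],2),np.round(d["extent"]),np.median(P[m],0))
HP=np.array([.459,-.369,.040]); HAZ=30; f,phi=-1,20
g,Rg=tcp_grip(HP,HAZ,phi,f); W=[(g+[0,0,.12],Rg,.25),(g+[0,0,.02],Rg,.2)]
print(ftrack(s["joint_pos"],[w[:2] for w in W])[1:]); plan(p,R,W,wmax=.075,dec=3)
E
```

```text
side 45 45 normal [ 0.293  -0.2162  0.9313] centre [ 0.5566 -0.3837  0.2699] tool [ 0.5049 -0.346   0.1873] ((556.7098388671875, -383.3119201660156), (12.360674858093262, 7.734108924865723), 8.766343116760254)
top 1914 1743 normal [-0.0039  0.0034  1.    ] centre [ 0.5208 -0.241   0.1566] tool [ 0.5049 -0.346   0.1873] ((520.9898071289062, -240.89443969726562), (107.43531036376953, 81.9542465209961), 81.88562774658203)
31.2 [ 0.506  -0.3424  0.1875] [[ 0.1272  0.9906  0.0507]
 [ 0.9304 -0.1368  0.34  ]
 [ 0.3437  0.0039 -0.9391]] [ 0.3331  0.1849 -3.3709]
top block1 0.62 [274. 266.   8.   8.] [0.5345 0.0384 0.0411]
top block1 0.42 [305. 246.  11.  16.] [ 0.5764 -0.0287  0.0372]
top wheel1 0.62 [287. 246.   8.   9.] [0.5744 0.0106 0.0288]
top wheel1 0.43 [306. 261.   7.  14.] [ 0.5499 -0.0371  0.0398]
side block1 0.28 [389. 225.  36.  53.] [ 0.7745 -0.0013  0.055 ]
(np.float64(0.29551350955339795), np.float64(1.8842388291873821e-06))
12 xyz [[-0.034, -0.034, 0.018], [-0.038, -0.031, 0.017], [-0.041, -0.027, 0.016], [-0.044, -0.024, 0.015], [-0.046, -0.019, 0.014], [-0.048, -0.015, 0.014], [-0.049, -0.01, 0.013], [-0.049, -0.006, 0.013], [-0.057, 0.0, 0.157], [-0.057, 0.0, 0.157], [-0.057, 0.0, 0.156], [-0.057, 0.0, 0.157]] 
 rot [[-0.025, 0.0, 0.068], [-0.025, 0.0, 0.068], [-0.024, 0.0, 0.068], [-0.025, 0.0, 0.068], [-0.025, -0.001, 0.068], [-0.024, -0.001, 0.068], [-0.024, 0.0, 0.068], [-0.025, -0.001, 0.069], [0.0, 0.0, 0.0], [0.0, 0.0, 0.0], [0.0, 0.0, 0.0], [0.0, 0.0, 0.0]]
end [ 0.4613 -0.3676  0.0524] 
 [[ 0.8141  0.4997  0.2958]
 [ 0.4697 -0.8662  0.1706]
 [ 0.3414  0.0001 -0.9399]]
```

View pics/after.png

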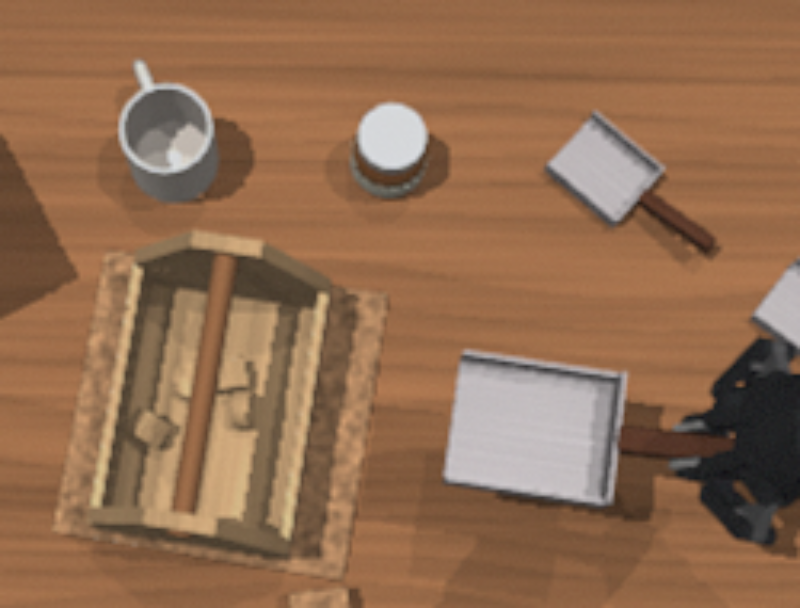

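The pan at crop (535,430) is empty and level, and all four parts are inside the tote. The tote sits centred on the mat, and the jar, mug and other scoops are unmoved. I'll return the scoop to its spot and set it down.

Request:
move_arm(
  xyz=[
    [-0.034,-0.034,0.018],
    [-0.038,-0.031,0.017],
    [-0.041,-0.027,0.016],
    [-0.044,-0.024,0.015],
    [-0.046,-0.019,0.014],
    [-0.048,-0.015,0.014],
    [-0.049,-0.01,0.013],
    [-0.049,-0.006,0.013],
    [-0.057,0.0,0.157],
    [-0.057,0.0,0.157],
    [-0.057,0.0,0.156],
    [-0.057,0.0,0.157],
  ],
  delta_rot=[
    [-0.025,0.0,0.068],
    [-0.025,0.0,0.068],
    [-0.024,0.0,0.068],
    [-0.025,0.0,0.068],
    [-0.025,-0.001,0.068],
    [-0.024,-0.001,0.068],
    [-0.024,0.0,0.068],
    [-0.025,-0.001,0.069],
    [0.0,0.0,0.0],
    [0.0,0.0,0.0],
    [0.0,0.0,0.0],
    [0.0,0.0,0.0],
  ],
)

```text
time: 33.0
ee_pos: [0.4624, -0.3668, 0.0518]
orientation: [[0.813, 0.501, 0.296], [0.471, -0.865, 0.171], [0.342, 0.0, -0.94]]
contact_force: [-0.5, 0.1, -3.2]
gripper_width: 0.0163
finger_force: 98.2
```

Request:
move_arm(
  xyz=[
    [0,0,0],
    [0,0,0],
  ],
  delta_rot=[
    [0,0,0],
    [0,0,0],
  ],
)

```text
time: 33.25
ee_pos: [0.4626, -0.3672, 0.0531]
orientation: [[0.813, 0.501, 0.297], [0.471, -0.866, 0.171], [0.342, 0.001, -0.94]]
contact_force: [0.0, 1.0, -1.9]
gripper_width: 0.0166
finger_force: 98.1
```

Request:
move_arm(
  xyz=[
    [-0.014,0,0.038],
    [-0.01,0,0.028],
    [-0.007,0,0.019],
    [-0.003,0,0.009],
    [-0.003,0,0.008],
    [0,0,0],
  ],
  delta_rot=[
    [0,0,0],
    [0,0,0],
    [0,0,0],
    [0,0,0],
    [0,0,0],
    [0,0,0],
  ],
)

```text
time: 34.0
ee_pos: [0.4621, -0.3671, 0.036]
orientation: [[0.814, 0.501, 0.296], [0.47, -0.866, 0.171], [0.342, -0.0, -0.94]]
contact_force: [0.2, 0.1, -2.9]
gripper_width: 0.0165
finger_force: 98.1
```

Request:
move_arm(
  xyz=[
    [-0.003,0,0.009],
    [0,0,0],
  ],
  delta_rot=[
    [0,0,0],
    [0,0,0],
  ],
)

```text
time: 34.25
ee_pos: [0.4623, -0.3672, 0.0346]
orientation: [[0.813, 0.501, 0.296], [0.47, -0.866, 0.171], [0.342, 0.0, -0.94]]
contact_force: [0.3, -0.5, -3.0]
gripper_width: 0.0163
finger_force: 98.2
```

Request:
move_arm(
  xyz=[
    [-0.003,0,0.009],
    [0,0,0],
  ],
  delta_rot=[
    [0,0,0],
    [0,0,0],
  ],
)

```text
time: 34.5
ee_pos: [0.4622, -0.3672, 0.0338]
orientation: [[0.813, 0.5, 0.297], [0.47, -0.866, 0.171], [0.342, 0.0, -0.94]]
contact_force: [-2.7, 1.6, 5.6]
gripper_width: 0.0168
finger_force: 99.8
```

Contact. I'll open to about 51 mm, then retreat straight up.

Request:
move_arm(
  xyz=[
    [0,0,0],
    [0,0,0],
    [0,0,0],
    [0,0,0],
  ],
  delta_rot=[
    [0,0,0],
    [0,0,0],
    [0,0,0],
    [0,0,0],
  ],
  grip=0.6,
)

```text
time: 35.0
ee_pos: [0.4622, -0.367, 0.0331]
orientation: [[0.814, 0.501, 0.296], [0.47, -0.866, 0.171], [0.342, -0.0, -0.94]]
contact_force: [0.5, -0.0, -0.5]
gripper_width: 0.0511
finger_force: 0.0
```

Request:
move_arm(
  xyz=[
    [0.03,0,-0.08],
    [0.05,0,-0.14],
    [0.07,0,-0.2],
    [0.09,0,-0.25],
    [0.09,0,-0.25],
    [0,0,0],
    [0,0,0],
  ],
  delta_rot=[
    [0,0,0],
    [0,0,0],
    [0,0,0],
    [0,0,0],
    [0,0,0],
    [0,0,0],
    [0,0,0],
  ],
)

```text
time: 35.88
ee_pos: [0.4615, -0.3671, 0.1801]
orientation: [[0.813, 0.501, 0.296], [0.471, -0.866, 0.171], [0.342, 0.0, -0.94]]
contact_force: [0.9, 0.4, 0.3]
gripper_width: 0.0511
finger_force: 0.0
```

```bash
python3 - <<'E'
from s4 import *
for c in("top","side"):
    fr=bot.grab_frame(c); P=pts(fr)
    if c=="side": save(fr,"final")
    for n in("block1","wheel1","jar","cup","sander","scoop"):
        for d in bot.silhouettes(n,c):
            m=d["mask"]&(fr["z_map"]>0); print(c,n,round(d["confidence"],2),np.round(d["extent"]),np.median(P[m],0))
    Q=P.reshape(-1,3); k=Q[(Q[:,0]>.51)&(Q[:,0]<.6)&(Q[:,1]>-.34)&(Q[:,1]<-.29)&(Q[:,2]<.01)]; A=np.c_[k[:,:2],np.ones(len(k))]; print("pan plane",np.linalg.lstsq(A,k[:,2],rcond=None)[0][:2],k[:,2].mean())
s=bot.sense(); print(s["time"],s["ee_pos"],s["contact_force"])
E
```

```text
top block1 0.43 [304. 246.   8.  10.] [ 0.5761 -0.0266  0.0368]
top wheel1 0.73 [330. 328.  23.  32.] [ 0.3783 -0.1003  0.0315]
top wheel1 0.56 [306. 259.   7.  14.] [ 0.5496 -0.0371  0.0397]
top wheel1 0.21 [353. 177.  27.  26.] [ 0.7462 -0.1468  0.0726]
top jar 0.65 [354. 178.  27.  26.] [ 0.7462 -0.1468  0.0726]
top jar 0.26 [419. 268.  54.  69.] [ 0.5458 -0.3237  0.0047]
top cup 0.55 [282. 174.  29.  45.] [0.7691 0.0276 0.0399]
top cup 0.46 [420. 266.  54.  61.] [ 0.5458 -0.3232  0.0046]
top sander 0.76 [332. 328.  22.  29.] [ 0.3782 -0.1007  0.0315]
top sander 0.38 [278. 264.  16.  13.] [0.5338 0.0359 0.0385]
top scoop 0.79 [419. 266.  53.  67.] [ 0.5463 -0.3224  0.0046]
top scoop 0.74 [494. 232.  53.  41.] [ 0.6299 -0.4903  0.0045]
top scoop 0.65 [426. 189.  53.  41.] [ 0.7465 -0.3281  0.004 ]
pan plane [ 0.0062 -0.0041] 0.0034409144427339665
side block1 0.66 [283. 241.  14.  14.] [0.5361 0.0306 0.0368]
side block1 0.65 [308. 258.  11.  14.] [ 0.5795 -0.0308  0.0369]
side wheel1 0.49 [301. 252.  14.  13.] [0.5722 0.0016 0.0291]
side wheel1 0.43 [296. 262.   9.   9.] [ 0.5523 -0.0393  0.0403]
side wheel1 0.31 [409. 284.  32.  47.] [ 0.752  -0.165   0.0553]
side jar 0.66 [410. 284.  33.  53.] [ 0.7523 -0.1647  0.0529]
side cup 0.56 [384. 224.  44.  53.] [0.7603 0.0096 0.0539]
side cup 0.25 [307. 259.  13.  15.] [ 0.5804 -0.0311  0.0363]
side scoop 0.96 [407. 459.  45.  38.] [ 0.6404 -0.4746  0.0032]
side scoop 0.8 [438. 375.  43.  67.] [ 0.748  -0.3284  0.0043]
pan plane [-0.0025 -0.0018] 0.004303149111743064
36.575 [ 0.4616 -0.3674  0.1798] [0.2402 0.2068 0.1899]
```

View pics/final.png

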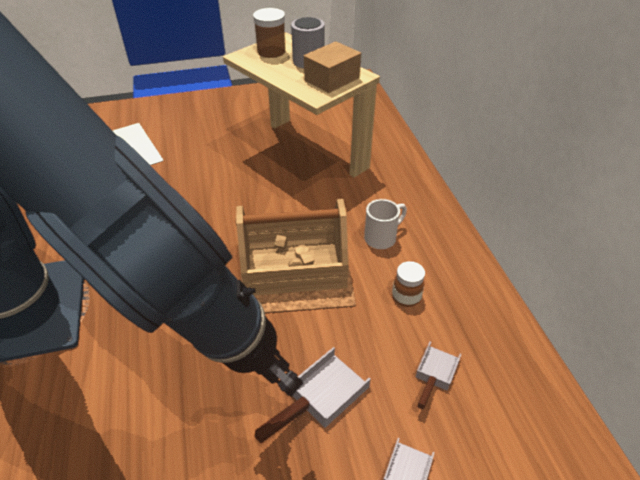

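The scoop lies flat and empty at (320,395), and the tote with its four parts stands on the mat at (293,260). The bystanders are in place and the gripper is clear, so I'm handing in.

```bash
python3 -c "
from plant import bot
print(bot.hand_in())"
```

```text
the job is handed in; nothing more can be done
None
```

The job is handed in at about 37 s: the tote stands upright in the middle of the mat with all four parts in it, the empty scoop lies flat on the bench, and the jar, mug and sanding block are where they were.

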